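# Stack the fittings kit for the blue drawer unit

### The arm

A 7-joint arm with a two-finger parallel gripper is mounted at the origin on the work surface. World frame = base frame: x ahead of the robot, y to its left, z up, the work surface at z = 0. Lengths are in m, angles in rad, forces in N, time in s.
With the tool pointing down it reaches from about 0.35 to 0.9 m from the base axis. Payload 8.1 kg.
Tool frame: the origin (TCP) lies midway between the tips of the shut fingers; the grasp point (between the pads) lies 19 mm behind it; z points along the fingers, x is the direction in which the jaws open and shut, and the axes are right-handed (so a half turn about z gives the same grasp; the last joint's range is limited). The gripper opens to 85 mm and grips with 20 to 120 N. Pads are 22 mm wide; open, the fingers measure 114 mm over their backs; the gripper's body (76 mm by 85 mm) begins 54 mm behind the grasp point. The pads swing forward as they close: fully open they stand 13 mm farther back than shut.
Start: joints at [1.054, 0.434, 0.025, 1.573, -0.012, 1.134, -0.075], TCP at [0.251, -0.572, 0.231] pointing down, gripper open.
Joint ranges: [-2.62, 2.62], [-0.44, 2.09], [-1.27, 1.32], [0.08, 2.57], [-1.32, 4.46], [0.12, 2], [-2.74, 2.74]. Speed limits (rad/s): [2.22, 2.22, 3.01, 3.01, 3.14, 3.14, 3.14].

### API

Orientations are given as a unit quaternion [w, x, y, z].
In Python, from workcell import robot gives the robot as it stands.
- The arm moves only by the shell command python3 -m inch 'ROWS' [FORCE]. ROWS is JSON, a list of rows, each an object of numbers: "gripper": the gripper command: -1 is fully open, 1 is shut, values between are in proportion; "tx", "ty", "tz": the shift along the tool's x, y, z in m; "rx", "ry", "rz": the turn, a rotation vector about the tool's x, y, z in rad. In form: [{"gripper": .., "tx": .., "ty": .., "tz": .., "rx": .., "ry": .., "rz": ..}, ...]. A call has 1 to 8 rows; each row is the pose to reach, as a shift and turn from the pose commanded when the call began, along the tool's axes at that moment; what a row does not reach only later rows make up. A row lasts 1/10 s, in which the tool goes at most 50 mm and 8.59 degrees, less where a joint would pass 70% of its speed; a pose out of reach is approached as far as the arm can. A call with a gripper value outside its range is refused whole. The fingers move at their own pace and stop on an object; FORCE is the grip in N (left out, the last holds). Time passes only in rows, so rows that repeat a pose let the fingers close. It gives the time, the measured TCP pose, the force and the opening at its end, in the units of the state.
- robot.sense(): the state, without advancing time (a new reading comes with each control period).
- robot.camera(name): name is "side" or "top" or "wrist"; returns a dict with "image" (480x640x3 uint8, red, green, blue), "range_z" (480x640 float32, m along the optical axis (not along the pixel's ray), 0 where there is no reading), "fx", "fy", "cx", "cy" (pixels), "position" and "orientation" of the camera in the world. Camera axes: x right, y up, looking along -z (the intrinsics and any distortion apply to the point x, -y, -z); pixel columns grow to the right and rows downward; lengths in m; the calibration is good to about 2 mm. The wrist camera is an equidistant fisheye: a pixel r from the principal point sees the ray r / f radians off the axis. A picture is of the moment at which its call begins.
- robot.sign_off(): hands the job in, once; it reports no verdict.
Trained networks look in a picture, given as the dict that the camera call returned (one of the last four; its "shot" number tells which), for a name from the list of things; names that differ only in an ending like _2 or _b are one class to them, and where a whole thing is asked for, a point or a joint stands for the part that bears it (a point fixed in the world has none). Each returns a list of dicts, best first, with "score" (0 to 1); they miss things now and then, are a little off and sometimes report something else, mostly with a low value. They report only what shows in the picture. A call takes as long as a camera call.
- robot.recognise(target, picture): "bbox" ([left, top, right, bottom] as shares, 0 to 1, of the picture: columns of its width, rows of its height, round what is visible of it).
- robot.masks_of(target, picture): "mask" (480x640 bool, what is visible of it) and "bbox" ([left, top, right, bottom] as shares, 0 to 1, of the picture: columns of its width, rows of its height, round what is visible of it).
- robot.pinpoint(target, picture): "at" ([row, column] as shares, 0 to 1, of the picture: columns of its width, rows of its height: a listed point, or the origin of a listed thing).
The state is a dict: "clock": time; "joint_positions": joint angles; "joint_velocities": joint speeds; "tau": joint torques, N m; "eef_pos": TCP position; "tcp_rot": TCP orientation; "force": force on the tool from outside, world axes, zero at the start; "wrist_torque": the same for the moment, N m; "width": opening from 0.0 (shut) to 1.0 (fully open).
Only numpy, scipy, OpenCV 4.12 (cv2) and the standard library are available. Lean on these libraries where they do the work, as an engineer would, in place of code of your own. Each camera call takes 0.05 s, during which the arm holds its last target.

### The job

Make up the fittings kit on the blue carrier: the black hinge tray goes in first at the bottom, the white cam tray nests on it, then the red dowel tray, and the wooden lid closes the top, each one seated fully down and square on the one below. Leave the green tray, the glue jar and the roll of tape where they are, and let go of everything at the end.

Things in the scene. Friction and masses are not known exactly. Their poses are not given: they have to be found in the camera images.
- hinge_tray: black tray of two steel hinge cups, loose, 0.08-0.23 kg. Sizes in mm: body 100 (x) by 58 (y), side walls 5 to 37 above the origin; stands on a foot 80 x 38 x 5. Open top 92 x 50 inside, contents 8 below the rim: takes the foot of the next piece with 6 to spare all round, whose body rests on this rim, origin 32 above this origin. Origin: centre of the foot's underside, z up. Ends alike.
- cam_tray: white tray of eight brass cam discs, loose, 0.08-0.23 kg. Sizes in mm: body 100 (x) by 58 (y), side walls 5 to 37 above the origin; stands on a foot 80 x 38 x 5. Open top 92 x 50 inside, contents 8 below the rim: takes the foot of the next piece with 6 to spare all round, whose body rests on this rim, origin 32 above this origin. Origin: centre of the foot's underside, z up. Ends alike.
- dowel_tray: red tray of eight light wooden dowels, loose, 0.08-0.23 kg. Sizes in mm: body 100 (x) by 58 (y), side walls 5 to 37 above the origin; stands on a foot 80 x 38 x 5. Open top 92 x 50 inside, contents 8 below the rim: takes the foot of the next piece with 6 to spare all round, whose body rests on this rim, origin 32 above this origin. Origin: centre of the foot's underside, z up. Ends alike.
- cap_tray: green tray of six white cover caps, loose, 0.08-0.23 kg. Sizes in mm: body 100 (x) by 58 (y), side walls 5 to 37 above the origin; stands on a foot 80 x 38 x 5. Open top 92 x 50 inside, contents 8 below the rim: takes the foot of the next piece with 6 to spare all round, whose body rests on this rim, origin 32 above this origin. Origin: centre of the foot's underside, z up. Ends alike. Leave it.
- lid: plywood lid, loose, 0.06-0.13 kg. Sizes in mm: plate 100 (x) by 58 (y), 5 to 11 above the origin, on a foot 80 x 38 x 5 that goes into a tray's open top with 6 to spare all round, lid origin then 32 above the tray's. Dark grip block in the middle, 50 long (x), 22 wide (y), 11 to 43 above the origin. Origin: centre of the foot's underside, z up. Ends alike.
- blue_carrier: low blue carrier, fixed to the bench. Sizes in mm: outside 108 (x) by 66 (y), 14 high, open well 92 x 50, 8 deep, takes a tray's foot with 6 to spare all round; the tray's body rests on the rim, its origin 9 above the carrier's. Origin: centre of the underside, on the bench; z up. Ends alike. The kit is built on this one.
- yellow_carrier: low yellow carrier, fixed to the bench. Sizes in mm: outside 108 (x) by 66 (y), 14 high, open well 92 x 50, 8 deep, takes a tray's foot with 6 to spare all round; the tray's body rests on the rim, its origin 9 above the carrier's. Origin: centre of the underside, on the bench; z up. Ends alike. Belongs to another job; not used.
- glue_jar: closed white jar with an orange cap, 55 mm in diameter, 64 mm high, standing. Origin: centre of the underside. Loose; leave it.
- tape_roll: brown roll of tape lying flat, 90 mm across with a 72 mm hole, 25 mm high. Origin: centre of the underside. Loose; leave it.

How it is judged:
By the outcome, as a careful person would: the job done as asked, in the order asked, and still so for the second after the job is handed in, with the robot touching nothing.
It also fails if it takes over 120 s, if anything falls off the work surface, if the arm or the gripper's body presses on something with over 40 N, if the wrist force passes 120 N, or if a joint passes its speed limit or range.

## Working session

There is one attempt and no reset: what is moved stays moved. The work goes in short steps, Python scripts to look and compute and a shell command to move; the robot and the scene stay as the last step left them, time stands still between calls to the robot, and variables do not carry over. Pictures are saved under pics/ and viewed, and the job is handed in when it is done.

```bash
ls; mkdir -p pics; python3 - <<'E'
from workcell import robot
import cv2
print(robot.sense())
for n in ["top","side","wrist"]:
    p=robot.camera(n); cv2.imwrite(f"pics/{n}0.png",p["image"][:,:,::-1])
    print(n,{k:p[k] for k in p if k not in("image","range_z")})
E
```

```text
pics
{'clock': 0.0, 'joint_positions': array([ 1.05440094,  0.43521405,  0.02497286,  1.57411712, -0.01158702,
        1.13401575, -0.07511924]), 'joint_velocities': array([-0.00157077,  0.00050923, -0.00058567, -0.00167688,  0.00167053,
        0.00045192, -0.0014135 ]), 'tau': array([-1.39392643e-03, -6.70482159e+01,  1.02458317e+00, -3.16214275e+01,
        1.55105215e-02,  1.24719104e-02, -3.95397251e-05]), 'eef_pos': array([ 0.2510373 , -0.57179771,  0.23052379]), 'tcp_rot': array([-3.72143385e-04,  8.37260345e-01, -5.46803866e-01, -7.13533524e-04]), 'force': array([-1.2719322 , -1.24919573,  0.06397891]), 'wrist_torque': array([-0.06107414,  0.03610415, -0.02719238]), 'width': 1.0030239372015999}
top {'fx': 477.37538251521477, 'fy': 477.37538251521477, 'cx': 314.1156411210547, 'cy': 249.99679639635957, 'position': array([0.35658135, 0.00285773, 0.9974683 ]), 'orientation': array([ 0.71281757,  0.0448739 , -0.06046648, -0.69729567]), 'shot': 1}
side {'fx': 483.13077036682273, 'fy': 483.13077036682273, 'cx': 325.7193359469382, 'cy': 236.3528607581283, 'position': array([0.02305506, 0.67111508, 0.89998885]), 'orientation': array([-0.28701861, -0.11959822,  0.3553557 ,  0.88149811]), 'shot': 2}
wrist {'fx': 371.64829954431775, 'fy': 371.64829954431775, 'cx': 322.20078441144915, 'cy': 246.59817187436917, 'position': array([ 0.31076078, -0.5464854 ,  0.3737201 ]), 'orientation': array([ 0.83012527, -0.10944589,  0.07196493, -0.54197295]), 'shot': 3}
```

View pics/top0.png

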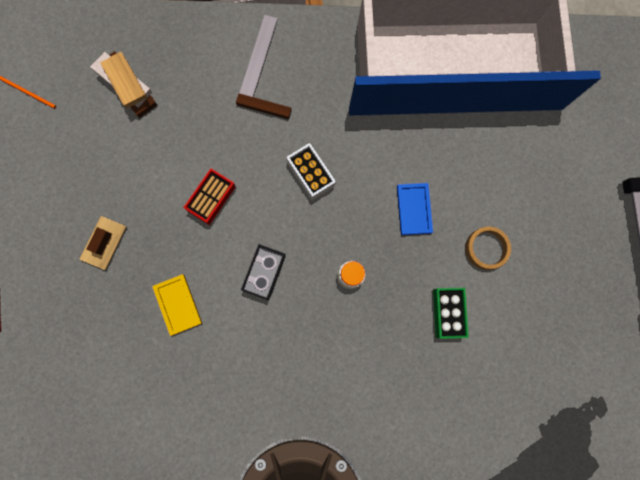

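View pics/side0.png

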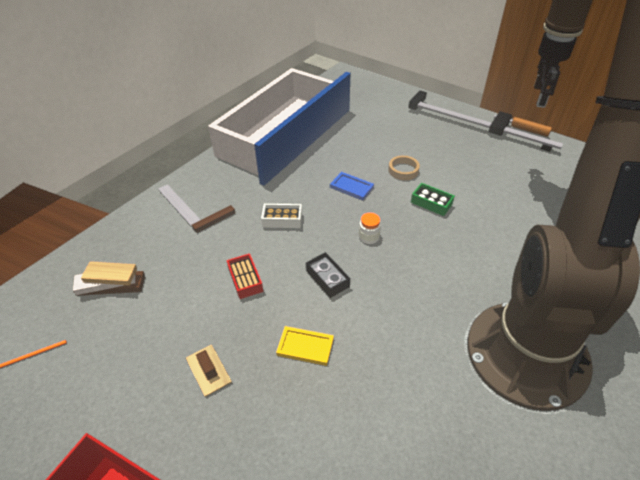

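View pics/wrist0.png

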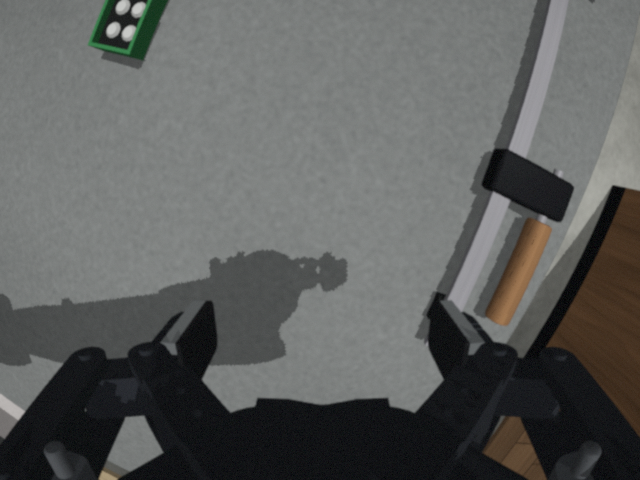

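```bash
cat > h.py <<'E'
from workcell import robot
import numpy as np, cv2
from scipy.spatial.transform import Rotation as R
def rot(q): return R.from_quat([q[1],q[2],q[3],q[0]])
def pts(p):
    v,u=np.mgrid[0:480,0:640]; z=p["range_z"].astype(float)
    c=np.stack([(u-p["cx"])/p["fx"]*z,-(v-p["cy"])/p["fy"]*z,-z],-1)
    return (c.reshape(-1,3)@rot(p["orientation"]).as_matrix().T+p["position"]).reshape(480,640,3)
def rect(p,name,zlo,zhi,box=None,verbose=True):
    P=pts(p); out=[]
    for m in robot.masks_of(name,p)[:3]:
        k=m["mask"]&(p["range_z"]>0); 
        q=P[k]; q=q[(q[:,2]>zlo)&(q[:,2]<zhi)]
        if len(q)<15: print(name,m["score"],"few",len(q), np.median(P[k][:,2]) if k.any() else None);continue
        (c,s,a)=cv2.minAreaRect((q[:,:2]*1000).astype(np.float32))
        if s[0]<s[1]: s=s[::-1]; a+=90   # a: long axis angle
        a=(a+90)%180-90
        print(name,"sc%.2f n%d c=(%.1f,%.1f) size %.0fx%.0f yaw %.1f z%.1f"%(m["score"],len(q),*c,*s,a,1000*np.median(q[:,2])))
def plan(x,y,z,yaw):
    """yaw (deg): direction of jaw axis (tool x), mod 180; TCP target in m; prints tool-frame move"""
    s=robot.sense(); T=rot(s["tcp_rot"]); j7=s["joint_positions"][6]
    print("at",np.round(s["eef_pos"],4),"clock",s["clock"],"j7 %.2f"%j7)
    d=T.inv().apply(np.array([x,y,z])-s["eef_pos"])
    for k in (0,180):
        G=R.from_euler("z",yaw+k,degrees=True)*R.from_euler("x",180,degrees=True)
        r=(T.inv()*G).as_rotvec()
        print("shift",np.round(d,4),"rot",np.round(r,3),"deg %.0f"%np.degrees(np.linalg.norm(r)))
E
python3 - <<'E'
from h import *
for cam in("top","side"):
    p=robot.camera(cam); print(cam)
    for n in("hinge_tray","cam_tray","dowel_tray","cap_tray"): rect(p,n,.031,.045)
    rect(p,"lid",.006,.016); rect(p,"lid",.038,.05)
    for n in("blue_carrier","yellow_carrier"): rect(p,n,.009,.02)
    rect(p,"glue_jar",.055,.075); rect(p,"tape_roll",.015,.035)
E
```

```text
top
hinge_tray sc0.71 n372 c=(456.4,85.3) size 100x58 yaw -19.1 z36.8
cam_tray sc0.97 n355 c=(672.3,-6.9) size 100x58 yaw 34.0 z36.7
dowel_tray sc0.56 n417 c=(612.2,202.3) size 100x59 yaw -31.2 z36.3
cap_tray sc0.81 n411 c=(382.0,-297.9) size 100x60 yaw 2.4 z36.3
cap_tray sc0.69 n284 c=(511.6,421.1) size 50x24 yaw -21.2 z42.5
blue_carrier sc0.80 n940 c=(600.6,-229.6) size 110x67 yaw 3.6 z12.5
yellow_carrier sc0.72 n1074 c=(387.5,260.4) size 109x67 yaw 22.7 z12.7
glue_jar sc0.73 n459 c=(454.3,-93.0) size 46x46 yaw 1.0 z64.0
tape_roll sc0.61 n585 c=(518.5,-381.9) size 88x88 yaw 49.1 z24.5
side
hinge_tray sc0.63 n307 c=(454.4,88.3) size 103x59 yaw -18.3 z35.8
cam_tray sc0.67 n242 c=(670.1,-3.3) size 100x63 yaw 35.4 z36.0
dowel_tray sc0.90 n271 c=(609.9,204.9) size 104x58 yaw -31.3 z36.3
cap_tray sc0.56 n234 c=(379.7,-295.2) size 101x66 yaw 4.5 z35.3
lid sc0.80 n890 c=(508.9,423.5) size 101x58 yaw -20.6 z11.4
lid sc0.80 n264 c=(508.5,423.6) size 50x22 yaw -22.6 z43.3
blue_carrier sc0.86 n363 c=(598.2,-227.4) size 111x71 yaw 2.2 z12.2
yellow_carrier sc0.72 n894 c=(384.9,262.6) size 109x69 yaw 23.4 z12.8
glue_jar sc0.72 n236 c=(451.2,-90.4) size 48x46 yaw -48.3 z63.4
tape_roll sc0.57 n263 c=(517.0,-379.4) size 91x86 yaw -66.4 z22.9
```

```bash
python3 -c "
from h import *
plan(.4554,.0868,.15,71.3)"
```

```text
at [ 0.2513 -0.5723  0.2313] clock 1.25 j7 -0.08
shift [-0.5214 -0.4519  0.0813] rot [ 0.    -0.    -2.401] deg 138
shift [-0.5214 -0.4519  0.0813] rot [-0.   -0.    0.74] deg 42
```

```bash
python3 -m inch '[{"gripper":-1,"tx":-0.5214,"ty":-0.4519,"tz":0.0,"rz":-2.401},{"gripper":-1,"tx":-0.5214,"ty":-0.4519,"tz":0.0,"rz":-2.401},{"gripper":-1,"tx":-0.5214,"ty":-0.4519,"tz":0.0,"rz":-2.401},{"gripper":-1,"tx":-0.5214,"ty":-0.4519,"tz":0.0,"rz":-2.401},{"gripper":-1,"tx":-0.5214,"ty":-0.4519,"tz":0.0,"rz":-2.401},{"gripper":-1,"tx":-0.5214,"ty":-0.4519,"tz":0.0,"rz":-2.401},{"gripper":-1,"tx":-0.5214,"ty":-0.4519,"tz":0.0,"rz":-2.401},{"gripper":-1,"tx":-0.5214,"ty":-0.4519,"tz":0.0,"rz":-2.401}]' 40
python3 -c "
from h import *
plan(.4554,.0868,.12,71.3)"
```

```text
at [ 0.2513 -0.5723  0.2313] clock 1.25 j7 -0.08
shift [-0.5214 -0.4519  0.1113] rot [ 0.    -0.    -2.401] deg 138
shift [-0.5214 -0.4519  0.1113] rot [-0.   -0.    0.74] deg 42$[0]: bad value
```

```bash
python3 -m inch '[{"gripper":-1,"tx":-0.03,"ty":-0.026,"tz":0.0,"rx":0,"ry":0,"rz":-0.14}]' 40; python3 -c "
from workcell import robot;print(robot.sense()['clock'],robot.sense()['eef_pos'])"
```

```text
clock: 1.35
eef_pos: [0.2604, -0.5379, 0.2309]
tcp_rot: [0.002, 0.872, -0.489, -0.0]
force: [0.3, 0.7, 0.0]
width: 0.999
1.35 [ 0.26035272 -0.53791011  0.23089884]
```

Now with all keys and the full target.

```bash
python3 -m inch '[{"gripper":-1,"tx":-0.35,"ty":-0.50,"tz":0.0,"rx":0,"ry":0,"rz":-2.2}]' 40; python3 -c "
from h import *
plan(.4554,.0868,.15,71.3)"
```

```text
clock: 1.45
eef_pos: [0.2813, -0.4891, 0.231]
tcp_rot: [0.001, 0.908, -0.42, -0.0]
force: [2.0, -0.2, -0.3]
width: 1.002
at [ 0.2813 -0.4891  0.231 ] clock 1.45 j7 0.06
shift [-0.326  -0.5059  0.0802] rot [ 1.00e-03  1.00e-03 -2.11e+00] deg 121
shift [-0.326  -0.5059  0.0802] rot [ 1.000e-03 -1.000e-03  1.031e+00] deg 59
```

```bash
python3 -m inch '[{"gripper":-1,"tx":-0.326,"ty":-0.506,"tz":0.0,"rx":0,"ry":0,"rz":-2.11},{"gripper":-1,"tx":-0.326,"ty":-0.506,"tz":0.0,"rx":0,"ry":0,"rz":-2.11},{"gripper":-1,"tx":-0.326,"ty":-0.506,"tz":0.0,"rx":0,"ry":0,"rz":-2.11},{"gripper":-1,"tx":-0.326,"ty":-0.506,"tz":0.0,"rx":0,"ry":0,"rz":-2.11},{"gripper":-1,"tx":-0.326,"ty":-0.506,"tz":0.0,"rx":0,"ry":0,"rz":-2.11},{"gripper":-1,"tx":-0.326,"ty":-0.506,"tz":0.0,"rx":0,"ry":0,"rz":-2.11},{"gripper":-1,"tx":-0.326,"ty":-0.506,"tz":0.0,"rx":0,"ry":0,"rz":-2.11},{"gripper":-1,"tx":-0.326,"ty":-0.506,"tz":0.0,"rx":0,"ry":0,"rz":-2.11}]'
python3 -c "
from h import *
plan(.4554,.0868,.12,71.3)"
```

```text
clock: 2.25
eef_pos: [0.3993, -0.1038, 0.2318]
tcp_rot: [0.0, 0.986, 0.169, 0.001]
force: [2.3, -0.7, -1.3]
width: 0.999
at [ 0.3993 -0.1038  0.2318] clock 2.25 j7 0.38
shift [ 0.1162 -0.1613  0.1117] rot [ 0.001 -0.    -0.906] deg 52
shift [ 0.1162 -0.1613  0.1117] rot [-0.000e+00 -2.000e-03  2.236e+00] deg 128
```

```bash
python3 -m inch '[{"gripper":-1,"tx":0.116,"ty":-0.161,"tz":0.111,"rx":0,"ry":0,"rz":-0.906},{"gripper":-1,"tx":0.116,"ty":-0.161,"tz":0.111,"rx":0,"ry":0,"rz":-0.906},{"gripper":-1,"tx":0.116,"ty":-0.161,"tz":0.111,"rx":0,"ry":0,"rz":-0.906},{"gripper":-1,"tx":0.116,"ty":-0.161,"tz":0.111,"rx":0,"ry":0,"rz":-0.906},{"gripper":-1,"tx":0.116,"ty":-0.161,"tz":0.111,"rx":0,"ry":0,"rz":-0.906},{"gripper":-1,"tx":0.116,"ty":-0.161,"tz":0.111,"rx":0,"ry":0,"rz":-0.906},{"gripper":-1,"tx":0.116,"ty":-0.161,"tz":0.111,"rx":0,"ry":0,"rz":-0.906},{"gripper":-1,"tx":0.116,"ty":-0.161,"tz":0.111,"rx":0,"ry":0,"rz":-0.906}]'
python3 - <<'E'
from h import *
p=robot.camera("wrist"); cv2.imwrite("pics/w1.png",p["image"][:,:,::-1])
plan(.4554,.0868,.005,71.3)
E
```

```text
clock: 3.05
eef_pos: [0.4561, 0.0839, 0.1204]
tcp_rot: [0.0, 0.816, 0.579, -0.0]
force: [0.2, -0.3, -0.8]
width: 0.998
at [0.4562 0.0836 0.1205] clock 3.1 j7 0.56
shift [ 0.0028 -0.0018  0.1155] rot [ 0.001  0.    -0.011] deg 1
shift [ 0.0028 -0.0018  0.1155] rot [ 0.000e+00 -1.000e-03  3.131e+00] deg 179
```

View pics/w1.png

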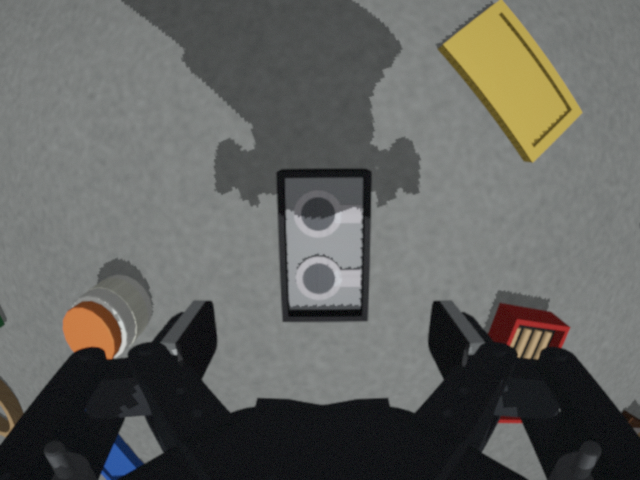

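```bash
python3 - <<'E'
s=open("h.py").read()
s=s.replace('''    c=np.stack(''','''    if abs(p["fx"]-371.648)<1:
        dx,dy=u-p["cx"],v-p["cy"]; r=np.hypot(dx,dy)+1e-9; t=np.tan(np.minimum(r/p["fx"],1.5))/r
        c=np.stack([dx*t*z,-dy*t*z,-z],-1)
    else: c=np.stack(''')
open("h.py","w").write(s)
E
python3 - <<'E'
from h import *
p=robot.camera("wrist"); rect(p,"hinge_tray",.028,.05)
E
```

```text
hinge_tray sc0.97 n7134 c=(453.6,85.0) size 100x58 yaw -18.8 z29.9
```

```bash
python3 -c "
from h import *
plan(.4545,.0855,.005,71.2)"
```

```text
at [0.4563 0.0836 0.1207] clock 3.2 j7 0.56
shift [ 0.0013 -0.0024  0.1157] rot [ 0.001  0.    -0.008] deg 0
shift [ 0.0013 -0.0024  0.1157] rot [ 0.000e+00 -1.000e-03  3.133e+00] deg 180
```

```bash
python3 -m inch '[{"gripper":-1,"tx":0.0013,"ty":-0.0024,"tz":0.05,"rx":0,"ry":0,"rz":-0.008},{"gripper":-1,"tx":0.0013,"ty":-0.0024,"tz":0.085,"rx":0,"ry":0,"rz":-0.008},{"gripper":-1,"tx":0.0013,"ty":-0.0024,"tz":0.105,"rx":0,"ry":0,"rz":-0.008},{"gripper":-1,"tx":0.0013,"ty":-0.0024,"tz":0.115,"rx":0,"ry":0,"rz":-0.008},{"gripper":-1,"tx":0.0013,"ty":-0.0024,"tz":0.115,"rx":0,"ry":0,"rz":-0.008}]' 40
python3 - <<'E'
from h import *
p=robot.camera("wrist"); cv2.imwrite("pics/w2.png",p["image"][:,:,::-1])
E
```

```text
clock: 3.7
eef_pos: [0.4538, 0.086, 0.0048]
tcp_rot: [-0.0, 0.812, 0.583, -0.001]
force: [-0.6, -1.1, -0.1]
width: 0.999
```

View pics/w2.png

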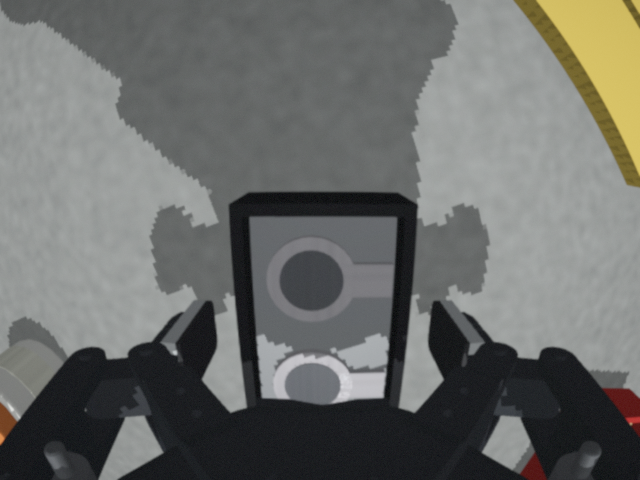

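The tray (cols 232–417) sits centred between the pads (cols 215, 430). Closing.

```bash
python3 -m inch '[{"gripper":1,"tx":0,"ty":0,"tz":0,"rx":0,"ry":0,"rz":0},{"gripper":1,"tx":0,"ty":0,"tz":0,"rx":0,"ry":0,"rz":0},{"gripper":1,"tx":0,"ty":0,"tz":0,"rx":0,"ry":0,"rz":0},{"gripper":1,"tx":0,"ty":0,"tz":0,"rx":0,"ry":0,"rz":0},{"gripper":1,"tx":0,"ty":0,"tz":0,"rx":0,"ry":0,"rz":0},{"gripper":1,"tx":0,"ty":0,"tz":-0.02,"rx":0,"ry":0,"rz":0},{"gripper":1,"tx":0,"ty":0,"tz":-0.06,"rx":0,"ry":0,"rz":0},{"gripper":1,"tx":0,"ty":0,"tz":-0.1,"rx":0,"ry":0,"rz":0}]' 40
python3 - <<'E'
from h import *
p=robot.camera("wrist"); cv2.imwrite("pics/w3.png",p["image"][:,:,::-1])
rect(p,"hinge_tray",.1,.16)
plan(.5990,-.2290,.12,93)
E
```

```text
clock: 4.55
eef_pos: [0.4534, 0.0863, 0.1066]
tcp_rot: [-0.0, 0.812, 0.584, -0.001]
force: [1.4, -0.3, -2.4]
width: 0.674
hinge_tray sc0.88 n36184 c=(445.0,87.6) size 86x66 yaw -18.6 z128.4
at [0.457  0.0875 0.11  ] clock 4.65 j7 0.54
shift [-0.2547  0.2356 -0.0093] rot [ 0.008 -0.002 -0.377] deg 22
shift [-0.2547  0.2356 -0.0093] rot [-0.003 -0.011  2.765] deg 158
```

View pics/w3.png

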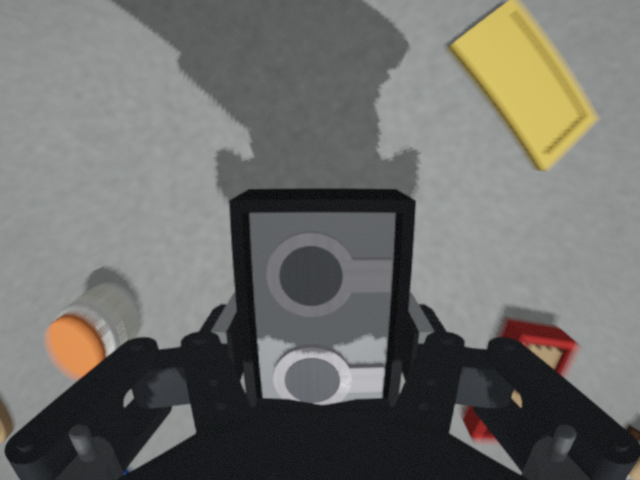

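```bash
python3 -m inch '[{"gripper":1,"tx":-0.01,"ty":0.01,"tz":-0.02,"rx":0,"ry":0,"rz":-0.1},{"gripper":1,"tx":-0.05,"ty":0.045,"tz":-0.025,"rx":0,"ry":0,"rz":-0.2},{"gripper":1,"tx":-0.085,"ty":0.078,"tz":-0.025,"rx":0,"ry":0,"rz":-0.3},{"gripper":1,"tx":-0.12,"ty":0.11,"tz":-0.025,"rx":0,"ry":0,"rz":-0.377},{"gripper":1,"tx":-0.155,"ty":0.143,"tz":-0.025,"rx":0,"ry":0,"rz":-0.377},{"gripper":1,"tx":-0.19,"ty":0.176,"tz":-0.025,"rx":0,"ry":0,"rz":-0.377},{"gripper":1,"tx":-0.225,"ty":0.208,"tz":-0.025,"rx":0,"ry":0,"rz":-0.377},{"gripper":1,"tx":-0.2547,"ty":0.2356,"tz":-0.02,"rx":0,"ry":0,"rz":-0.377}]'
python3 - <<'E'
from h import *
p=robot.camera("wrist"); cv2.imwrite("pics/w4.png",p["image"][:,:,::-1])
rect(p,"blue_carrier",.008,.025)
plan(.5990,-.2290,.06,93)
p=robot.camera("top"); cv2.imwrite("pics/t4.png",p["image"][:,:,::-1])
rect(p,"blue_carrier",.008,.025)
rect(p,"hinge_tray",.12,.18)
E
```

```text
clock: 5.45
eef_pos: [0.5969, -0.2335, 0.1253]
tcp_rot: [0.001, 0.689, 0.725, -0.0]
force: [1.5, -0.2, -2.3]
width: 0.669
at [ 0.5964 -0.2381  0.1233] clock 5.55 j7 1.49
shift [0.0092 0.0031 0.0632] rot [-0.001  0.003 -0.009] deg 1
shift [0.0092 0.0031 0.0632] rot [5.000e-03 2.000e-03 3.133e+00] deg 180
```

View pics/w4.png

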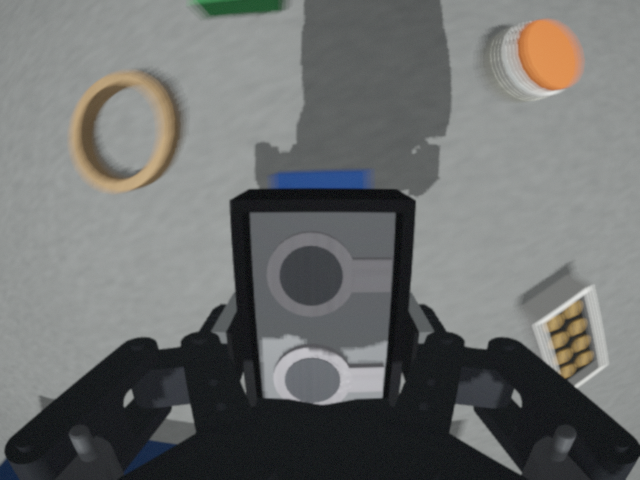

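```bash
python3 -m inch '[{"gripper":1,"tx":0.005,"ty":0.002,"tz":0.01,"rx":0,"ry":0.003,"rz":-0.009},{"gripper":1,"tx":0.006,"ty":0.002,"tz":0.04,"rx":0,"ry":0.003,"rz":-0.009},{"gripper":1,"tx":0.006,"ty":0.002,"tz":0.065,"rx":0,"ry":0.003,"rz":-0.009},{"gripper":1,"tx":0.006,"ty":0.002,"tz":0.065,"rx":0,"ry":0.003,"rz":-0.009},{"gripper":1,"tx":0.006,"ty":0.002,"tz":0.065,"rx":0,"ry":0.003,"rz":-0.009}]'
python3 - <<'E'
from h import *
p=robot.camera("top"); cv2.imwrite("pics/t5.png",p["image"][:,:,::-1])
plan(.5990,-.2290,.025,93)
rect(p,"hinge_tray",.06,.11)
p=robot.camera("side"); cv2.imwrite("pics/s5.png",p["image"][:,:,::-1])
rect(p,"hinge_tray",.06,.11)
plan(.5990,-.2290,.025,93)
E
```

```text
clock: 6.2
eef_pos: [0.598, -0.2225, 0.0604]
tcp_rot: [-0.002, 0.684, 0.729, 0.001]
force: [1.3, 0.2, -2.6]
width: 0.671
at [ 0.5988 -0.2229  0.0614] clock 6.25 j7 1.44
shift [-0.0062 -0.0003  0.0364] rot [ 0.001 -0.003  0.011] deg 1
shift [-0.0062 -0.0003  0.0364] rot [ 5.00e-03  2.00e-03 -3.13e+00] deg 179
hinge_tray sc0.76 n891 c=(599.1,-223.2) size 101x59 yaw 3.5 z81.4
hinge_tray 0.6 few 0 0.023321690721976096
hinge_tray sc0.93 n550 c=(597.9,-220.4) size 104x64 yaw 3.2 z81.3
at [ 0.5991 -0.2238  0.0619] clock 6.4 j7 1.44
shift [-0.0053 -0.0005  0.0369] rot [ 0.002 -0.002  0.01 ] deg 1
shift [-0.0053 -0.0005  0.0369] rot [ 3.000e-03  4.000e-03 -3.132e+00] deg 179
```

View pics/s5.png

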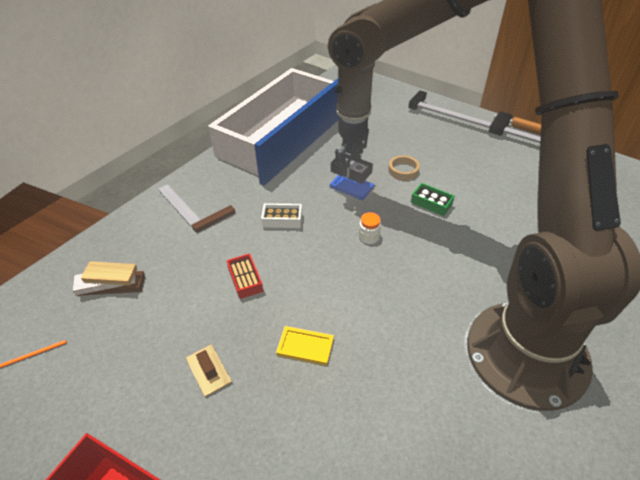

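View pics/t5.png

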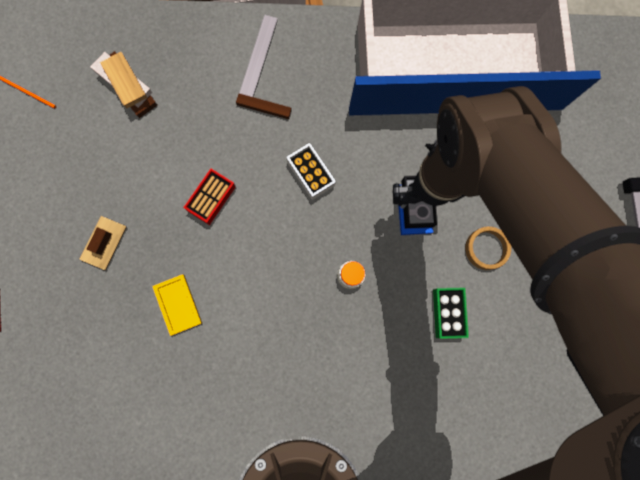

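```bash
python3 -m inch '[{"gripper":1,"tx":-0.006,"ty":0.001,"tz":0.01,"rx":0,"ry":0,"rz":0.006},{"gripper":1,"tx":-0.006,"ty":0.001,"tz":0.03,"rx":0,"ry":0,"rz":0.006},{"gripper":1,"tx":-0.006,"ty":0.001,"tz":0.03,"rx":0,"ry":0,"rz":0.006},{"gripper":1,"tx":-0.006,"ty":0.001,"tz":0.03,"rx":0,"ry":0,"rz":0.006},{"gripper":1,"tx":-0.006,"ty":0.001,"tz":0.03,"rx":0,"ry":0,"rz":0.006},{"gripper":1,"tx":-0.006,"ty":0.001,"tz":0.03,"rx":0,"ry":0,"rz":0.006}]'
python3 - <<'E'
from h import *
p=robot.camera("top")
rect(p,"hinge_tray",.04,.08)
rect(p,"blue_carrier",.004,.025)
plan(.600,-.2297,.014,93)
E
```

```text
clock: 7.0
eef_pos: [0.6001, -0.2298, 0.0312]
tcp_rot: [-0.001, 0.687, 0.727, 0.001]
force: [0.3, -0.0, -2.5]
width: 0.67
hinge_tray sc0.90 n770 c=(601.4,-230.4) size 101x60 yaw 3.0 z52.5
blue_carrier sc0.71 n182 c=(572.9,-230.5) size 64x53 yaw -85.9 z13.8
at [ 0.5998 -0.2298  0.0308] clock 7.15 j7 1.42
shift [0.     0.0002 0.0168] rot [ 0.001 -0.003  0.004] deg 0
shift [0.     0.0002 0.0168] rot [ 4.000e-03  1.000e-03 -3.138e+00] deg 180
```

```bash
python3 -m inch '[{"gripper":1,"tx":0,"ty":0,"tz":0.005,"rx":0,"ry":-0.002,"rz":0.003},{"gripper":1,"tx":0,"ty":0,"tz":0.01,"rx":0,"ry":-0.002,"rz":0.003},{"gripper":1,"tx":0,"ty":0,"tz":0.013,"rx":0,"ry":-0.002,"rz":0.003},{"gripper":1,"tx":0,"ty":0,"tz":0.013,"rx":0,"ry":-0.002,"rz":0.003},{"gripper":1,"tx":0,"ty":0,"tz":0.013,"rx":0,"ry":-0.002,"rz":0.003}]'
```

```text
clock: 7.65
eef_pos: [0.5994, -0.2297, 0.0171]
tcp_rot: [-0.001, 0.688, 0.726, 0.0]
force: [0.2, -0.1, -1.5]
width: 0.673
```

```bash
python3 -m inch '[{"gripper":1,"tx":0,"ty":0,"tz":0.0015,"rx":0,"ry":0,"rz":0},{"gripper":1,"tx":0,"ty":0,"tz":0.003,"rx":0,"ry":0,"rz":0},{"gripper":1,"tx":0,"ty":0,"tz":0.003,"rx":0,"ry":0,"rz":0}]'
```

```text
clock: 7.95
eef_pos: [0.5998, -0.2297, 0.0156]
tcp_rot: [0.0, 0.688, 0.726, 0.0]
force: [-3.7, 0.8, 10.2]
width: 0.671
```

```bash
python3 -m inch '[{"gripper":-1,"tx":0,"ty":0,"tz":0,"rx":0,"ry":0,"rz":0},{"gripper":-1,"tx":0,"ty":0,"tz":0,"rx":0,"ry":0,"rz":0},{"gripper":-1,"tx":0,"ty":0,"tz":0,"rx":0,"ry":0,"rz":0},{"gripper":-1,"tx":0,"ty":0,"tz":-0.02,"rx":0,"ry":0,"rz":0},{"gripper":-1,"tx":0,"ty":0,"tz":-0.06,"rx":0,"ry":0,"rz":0},{"gripper":-1,"tx":0,"ty":0,"tz":-0.11,"rx":0,"ry":0,"rz":0},{"gripper":-1,"tx":0,"ty":0,"tz":-0.11,"rx":0,"ry":0,"rz":0}]'
python3 - <<'E'
from h import *
p=robot.camera("wrist"); cv2.imwrite("pics/w6.png",p["image"][:,:,::-1])
rect(p,"hinge_tray",.034,.055);rect(p,"blue_carrier",.006,.025)
plan(.671,-.0055,.13,124.4)
E
```

```text
clock: 8.65
eef_pos: [0.6036, -0.2297, 0.1312]
tcp_rot: [0.004, 0.688, 0.726, 0.003]
force: [1.1, 0.8, 0.0]
width: 0.999
blue_carrier sc0.98 n631 c=(597.9,-230.6) size 106x67 yaw 4.3 z14.5
at [ 0.5993 -0.2301  0.1242] clock 8.8 j7 1.49
shift [ 0.2205  0.0834 -0.0057] rot [ 0.    -0.    -0.548] deg 31
shift [ 0.2205  0.0834 -0.0057] rot [-1.000e-03 -0.000e+00  2.594e+00] deg 149
```

View pics/w6.png

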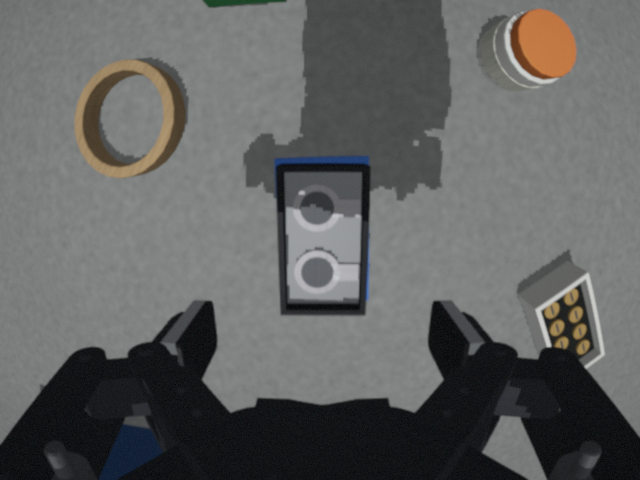

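```bash
python3 -m inch '[{"gripper":-1,"tx":0.2205,"ty":0.0834,"tz":-0.0057,"rx":0,"ry":0,"rz":-0.548},{"gripper":-1,"tx":0.2205,"ty":0.0834,"tz":-0.0057,"rx":0,"ry":0,"rz":-0.548},{"gripper":-1,"tx":0.2205,"ty":0.0834,"tz":-0.0057,"rx":0,"ry":0,"rz":-0.548},{"gripper":-1,"tx":0.2205,"ty":0.0834,"tz":-0.0057,"rx":0,"ry":0,"rz":-0.548},{"gripper":-1,"tx":0.2205,"ty":0.0834,"tz":-0.0057,"rx":0,"ry":0,"rz":-0.548},{"gripper":-1,"tx":0.2205,"ty":0.0834,"tz":-0.0057,"rx":0,"ry":0,"rz":-0.548},{"gripper":-1,"tx":0.2205,"ty":0.0834,"tz":-0.0057,"rx":0,"ry":0,"rz":-0.548},{"gripper":-1,"tx":0.2205,"ty":0.0834,"tz":-0.0057,"rx":0,"ry":0,"rz":-0.548}]'
python3 - <<'E'
from h import *
p=robot.camera("top"); cv2.imwrite("pics/t7.png",p["image"][:,:,::-1])
rect(p,"hinge_tray",.041,.055); rect(p,"blue_carrier",.008,.02)
p=robot.camera("side")
rect(p,"hinge_tray",.041,.055); rect(p,"blue_carrier",.008,.02)
p=robot.camera("wrist"); cv2.imwrite("pics/w7.png",p["image"][:,:,::-1])
rect(p,"cam_tray",.025,.045);rect(p,"cam_tray",.034,.045)
plan(.670,-.0060,.005,124.4)
E
```

```text
clock: 9.6
eef_pos: [0.6704, -0.0069, 0.1288]
tcp_rot: [-0.001, 0.467, 0.884, -0.001]
force: [-0.3, -0.6, -0.6]
width: 1.005
blue_carrier 0.53 few 4 0.01410020768355591
hinge_tray sc0.73 n163 c=(597.2,-227.0) size 100x63 yaw 3.8 z44.5
blue_carrier sc0.74 n119 c=(582.5,-204.0) size 123x54 yaw 33.2 z12.5
blue_carrier sc0.51 n61 c=(588.0,-207.4) size 111x46 yaw 27.4 z16.4
cam_tray sc0.77 n11423 c=(670.0,-7.1) size 100x59 yaw 34.4 z28.0
cam_tray sc0.77 n2836 c=(670.0,-7.1) size 100x59 yaw 34.4 z37.4
at [ 0.6711 -0.0056  0.1303] clock 10.05 j7 1.63
shift [ 0.0002 -0.0012  0.1253] rot [ 0.001 -0.001  0.   ] deg 0
shift [ 0.0002 -0.0012  0.1253] rot [ 1.000e-03  1.000e-03 -3.141e+00] deg 180
```

View pics/w7.png

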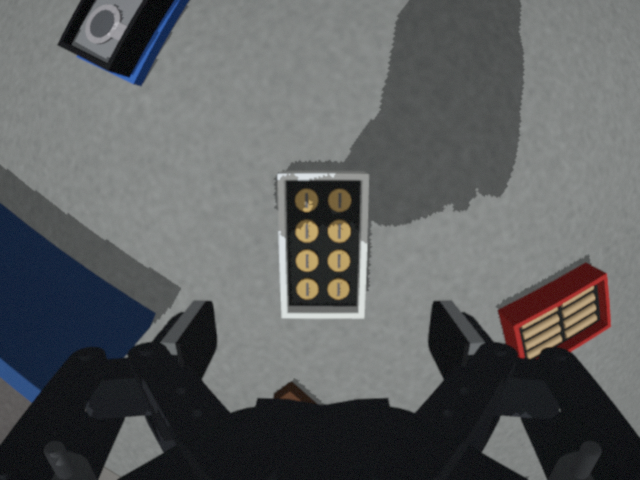

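View pics/t7.png

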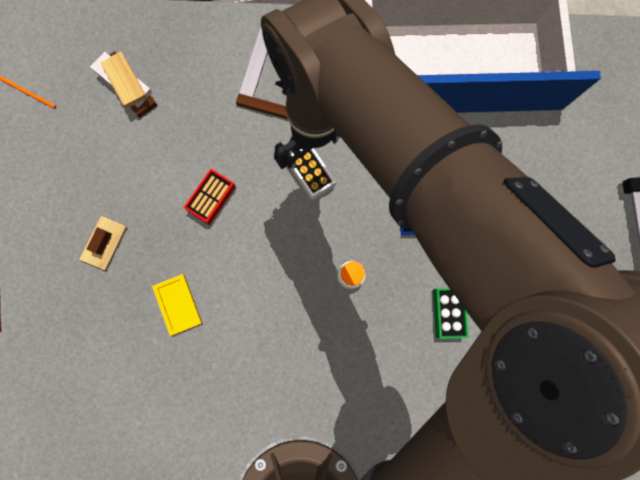

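```bash
python3 - <<'E'
from h import *
p=robot.camera("wrist"); P=pts(p)
k=(p["range_z"]>0)
for u,v in((160,312),(150,330),(100,300),(180,290),(40,400),(295,392),(10,330)): print(u,v,np.round(P[v,u],3),p["image"][v,u])
E
```

```text
160 312 [ 0.805 -0.085  0.001] [85 88 88]
150 330 [ 0.828 -0.085  0.001] [134 138 137]
100 300 [ 0.811 -0.131  0.029] [18 33 58]
180 290 [ 0.775 -0.078 -0.   ] [132 135 133]
40 400 [ 0.696 -0.069  0.22 ] [14 19 16]
295 392 [0.796 0.051 0.011] [34 22 12]
10 330 [ 0.616 -0.044  0.273] [19 33 56]
```

```bash
python3 -m inch '[{"gripper":-1,"tx":0.0,"ty":-0.0014,"tz":0.05,"rx":0,"ry":0,"rz":0},{"gripper":-1,"tx":0.0,"ty":-0.0014,"tz":0.09,"rx":0,"ry":0,"rz":0},{"gripper":-1,"tx":0.0,"ty":-0.0014,"tz":0.115,"rx":0,"ry":0,"rz":0},{"gripper":-1,"tx":0.0,"ty":-0.0014,"tz":0.125,"rx":0,"ry":0,"rz":0},{"gripper":-1,"tx":0.0,"ty":-0.0014,"tz":0.125,"rx":0,"ry":0,"rz":0}]' 40
python3 - <<'E'
from h import *
p=robot.camera("wrist"); cv2.imwrite("pics/w8.png",p["image"][:,:,::-1])
plan(.670,-.0068,.005,124.4)
E
```

```text
clock: 10.6
eef_pos: [0.6692, -0.0059, 0.0042]
tcp_rot: [-0.001, 0.466, 0.885, -0.0]
force: [0.4, 0.2, 0.8]
width: 1.004
at [ 0.6702 -0.0056  0.0057] clock 10.65 j7 1.55
shift [-0.0009 -0.0009  0.0007] rot [ 0.001 -0.001  0.001] deg 0
shift [-0.0009 -0.0009  0.0007] rot [ 2.000e-03  1.000e-03 -3.141e+00] deg 180
```

View pics/w8.png

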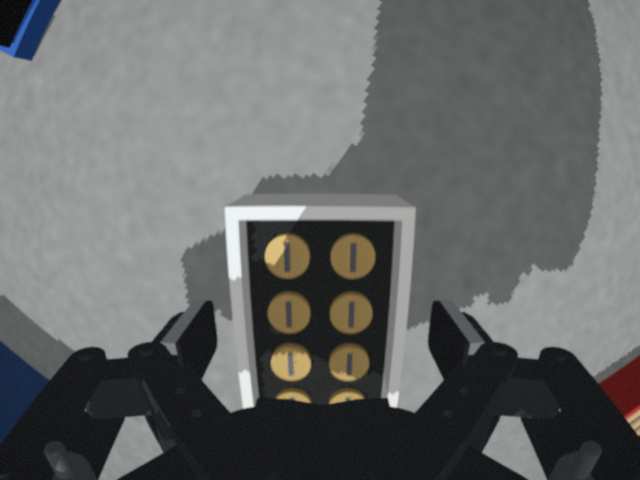

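Cam tray (cols 225–415) is centred between the pads. Close and lift.

```bash
python3 -m inch '[{"gripper":1,"tx":0,"ty":0,"tz":0,"rx":0,"ry":0,"rz":0},{"gripper":1,"tx":0,"ty":0,"tz":0,"rx":0,"ry":0,"rz":0},{"gripper":1,"tx":0,"ty":0,"tz":0,"rx":0,"ry":0,"rz":0},{"gripper":1,"tx":0,"ty":0,"tz":0,"rx":0,"ry":0,"rz":0},{"gripper":1,"tx":0,"ty":0,"tz":0,"rx":0,"ry":0,"rz":0},{"gripper":1,"tx":0,"ty":0,"tz":-0.02,"rx":0,"ry":0,"rz":0},{"gripper":1,"tx":0,"ty":0,"tz":-0.07,"rx":0,"ry":0,"rz":0},{"gripper":1,"tx":0,"ty":0,"tz":-0.12,"rx":0,"ry":0,"rz":0}]' 40
python3 - <<'E'
from h import *
p=robot.camera("wrist"); cv2.imwrite("pics/w9.png",p["image"][:,:,::-1])
plan(.600,-.2297,.13,93)
E
```

```text
clock: 11.45
eef_pos: [0.669, -0.006, 0.1271]
tcp_rot: [-0.001, 0.466, 0.885, 0.0]
force: [2.0, -0.1, -1.7]
width: 0.673
at [ 0.6734 -0.0041  0.1373] clock 11.5 j7 1.64
shift [-0.1445 -0.1883  0.0059] rot [0.011 0.    0.549] deg 31
shift [-0.1445 -0.1883  0.0059] rot [-1.000e-03  1.500e-02 -2.592e+00] deg 149
```

View pics/w9.png

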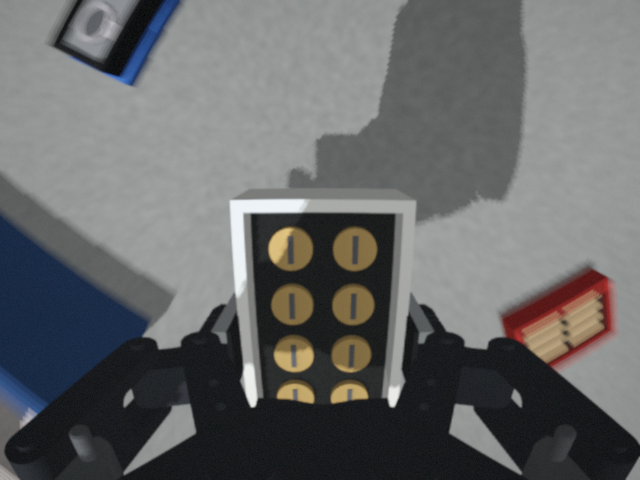

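```bash
python3 -m inch '[{"gripper":1,"tx":-0.02,"ty":-0.026,"tz":0,"rx":0,"ry":0,"rz":0.1},{"gripper":1,"tx":-0.045,"ty":-0.058,"tz":0,"rx":0,"ry":0,"rz":0.22},{"gripper":1,"tx":-0.07,"ty":-0.091,"tz":0,"rx":0,"ry":0,"rz":0.34},{"gripper":1,"tx":-0.095,"ty":-0.124,"tz":0,"rx":0,"ry":0,"rz":0.45},{"gripper":1,"tx":-0.12,"ty":-0.156,"tz":0,"rx":0,"ry":0,"rz":0.53},{"gripper":1,"tx":-0.137,"ty":-0.179,"tz":0,"rx":0,"ry":0,"rz":0.549},{"gripper":1,"tx":-0.1445,"ty":-0.1883,"tz":0,"rx":0,"ry":0,"rz":0.549},{"gripper":1,"tx":-0.1445,"ty":-0.1883,"tz":0,"rx":0,"ry":0,"rz":0.549}]'
python3 - <<'E'
from h import *
p=robot.camera("wrist"); cv2.imwrite("pics/w10.png",p["image"][:,:,::-1])
plan(.6008,-.2297,.065,93)
E
```

```text
clock: 12.3
eef_pos: [0.5958, -0.2338, 0.1257]
tcp_rot: [0.0, 0.689, 0.724, 0.0]
force: [0.2, 0.3, -1.2]
width: 0.668
at [ 0.5965 -0.2313  0.1257] clock 12.35 j7 1.49
shift [0.0013 0.0043 0.0607] rot [ 0.001 -0.001 -0.   ] deg 0
shift [0.0013 0.0043 0.0607] rot [-2.000e-03 -1.000e-03  3.141e+00] deg 180
```

View pics/w10.png

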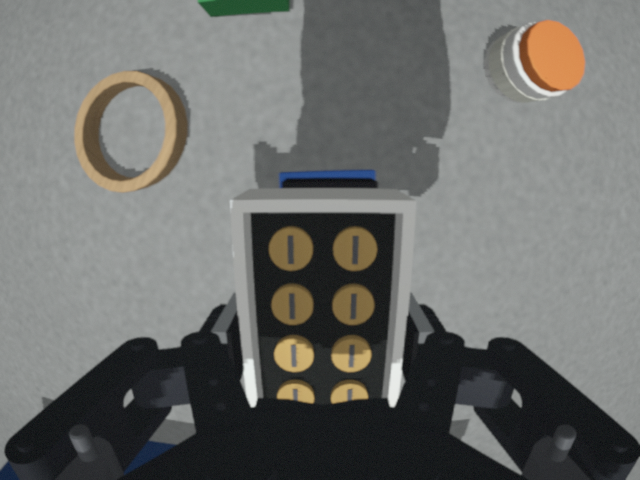

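```bash
python3 -m inch '[{"gripper":1,"tx":0.001,"ty":0.0043,"tz":0.02,"rx":0,"ry":0,"rz":0},{"gripper":1,"tx":0.001,"ty":0.0043,"tz":0.05,"rx":0,"ry":0,"rz":0},{"gripper":1,"tx":0.001,"ty":0.0043,"tz":0.06,"rx":0,"ry":0,"rz":0},{"gripper":1,"tx":0.001,"ty":0.0043,"tz":0.06,"rx":0,"ry":0,"rz":0},{"gripper":1,"tx":0.001,"ty":0.0043,"tz":0.06,"rx":0,"ry":0,"rz":0},{"gripper":1,"tx":0.001,"ty":0.0043,"tz":0.06,"rx":0,"ry":0,"rz":0}]'
python3 - <<'E'
from h import *
plan(.6008,-.2297,.047,93)
p=robot.camera("side"); cv2.imwrite("pics/s10.png",cv2.resize(p["image"][120:240,280:440,::-1],None,fx=4,fy=4))
rect(p,"cam_tray",.07,.12);rect(p,"hinge_tray",.04,.055)
E
```

```text
clock: 12.95
eef_pos: [0.6016, -0.23, 0.0662]
tcp_rot: [0.0, 0.688, 0.725, 0.001]
force: [-0.5, 0.1, -2.0]
width: 0.668
at [ 0.6016 -0.23    0.0662] clock 12.95 j7 1.45
shift [ 0.0003 -0.0009  0.0192] rot [ 0.002 -0.001  0.   ] deg 0
shift [ 0.0003 -0.0009  0.0192] rot [ 1.000e-03  3.000e-03 -3.141e+00] deg 180
hinge_tray sc0.72 n122 c=(597.4,-226.3) size 100x63 yaw 4.3 z44.2
```

View pics/s10.png

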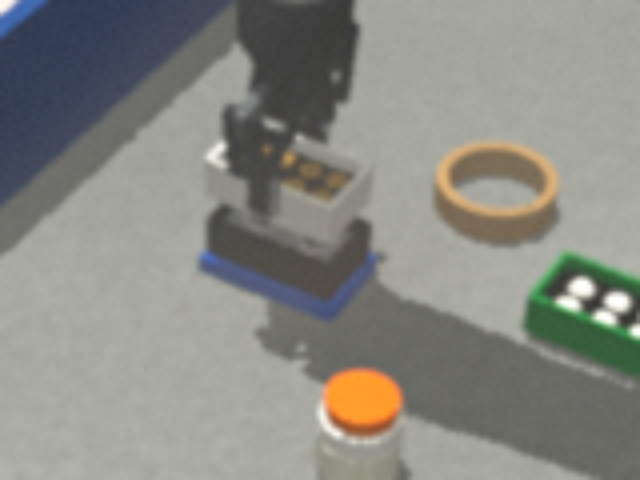

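```bash
python3 -m inch '[{"gripper":1,"tx":0.0002,"ty":-0.0007,"tz":0.005,"rx":0,"ry":0,"rz":0},{"gripper":1,"tx":0.0002,"ty":-0.0007,"tz":0.01,"rx":0,"ry":0,"rz":0},{"gripper":1,"tx":0.0002,"ty":-0.0007,"tz":0.014,"rx":0,"ry":0,"rz":0},{"gripper":1,"tx":0.0002,"ty":-0.0007,"tz":0.016,"rx":0,"ry":0,"rz":0},{"gripper":1,"tx":0.0002,"ty":-0.0007,"tz":0.016,"rx":0,"ry":0,"rz":0}]'
```

```text
clock: 13.6
eef_pos: [0.5997, -0.2302, 0.0487]
tcp_rot: [-0.001, 0.688, 0.725, 0.0]
force: [0.1, 0.2, -2.2]
width: 0.669
```

```bash
python3 -m inch '[{"gripper":1,"tx":0,"ty":0.0005,"tz":0.0015,"rx":0,"ry":0,"rz":0},{"gripper":1,"tx":0,"ty":0.0005,"tz":0.003,"rx":0,"ry":0,"rz":0},{"gripper":1,"tx":0,"ty":0.0005,"tz":0.003,"rx":0,"ry":0,"rz":0}]'
```

```text
clock: 13.9
eef_pos: [0.6003, -0.2302, 0.0481]
tcp_rot: [0.0, 0.688, 0.725, -0.0]
force: [-9.6, 1.2, 18.8]
width: 0.672
```

```bash
python3 -m inch '[{"gripper":-1,"tx":0,"ty":0,"tz":-0.001,"rx":0,"ry":0,"rz":0},{"gripper":-1,"tx":0,"ty":0,"tz":-0.001,"rx":0,"ry":0,"rz":0},{"gripper":-1,"tx":0,"ty":0,"tz":-0.001,"rx":0,"ry":0,"rz":0},{"gripper":-1,"tx":0,"ty":0,"tz":-0.02,"rx":0,"ry":0,"rz":0},{"gripper":-1,"tx":0,"ty":0,"tz":-0.06,"rx":0,"ry":0,"rz":0},{"gripper":-1,"tx":0,"ty":0,"tz":-0.1,"rx":0,"ry":0,"rz":0},{"gripper":-1,"tx":0,"ty":0,"tz":-0.1,"rx":0,"ry":0,"rz":0}]'
python3 - <<'E'
from h import *
p=robot.camera("wrist"); cv2.imwrite("pics/w11.png",p["image"][:,:,::-1])
rect(p,"cam_tray",.06,.09)
plan(.611,.2035,.16,58.7)
E
```

```text
clock: 14.6
eef_pos: [0.6038, -0.2301, 0.1516]
tcp_rot: [0.003, 0.688, 0.725, 0.003]
force: [0.4, 0.3, -0.8]
width: 0.999
cam_tray sc0.61 n15071 c=(599.7,-231.1) size 102x59 yaw 2.7 z68.3
at [ 0.601  -0.2305  0.1469] clock 14.7 j7 1.50
shift [ 0.4329  0.0325 -0.013 ] rot [ 0.002 -0.001  0.598] deg 34
shift [ 0.4329  0.0325 -0.013 ] rot [ 1.000e-03  2.000e-03 -2.543e+00] deg 146
```

View pics/w11.png

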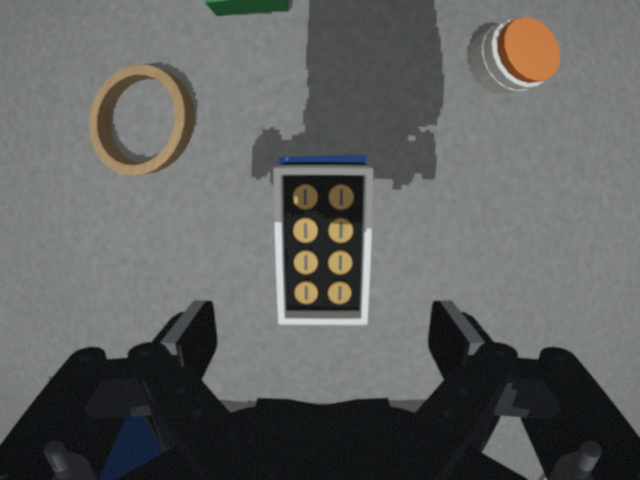

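```bash
python3 -m inch '[{"gripper":-1,"tx":0.433,"ty":0.0325,"tz":-0.01,"rx":0,"ry":0,"rz":0.598},{"gripper":-1,"tx":0.433,"ty":0.0325,"tz":-0.01,"rx":0,"ry":0,"rz":0.598},{"gripper":-1,"tx":0.433,"ty":0.0325,"tz":-0.01,"rx":0,"ry":0,"rz":0.598},{"gripper":-1,"tx":0.433,"ty":0.0325,"tz":-0.01,"rx":0,"ry":0,"rz":0.598},{"gripper":-1,"tx":0.433,"ty":0.0325,"tz":-0.01,"rx":0,"ry":0,"rz":0.598},{"gripper":-1,"tx":0.433,"ty":0.0325,"tz":-0.01,"rx":0,"ry":0,"rz":0.598},{"gripper":-1,"tx":0.433,"ty":0.0325,"tz":-0.01,"rx":0,"ry":0,"rz":0.598},{"gripper":-1,"tx":0.433,"ty":0.0325,"tz":-0.01,"rx":0,"ry":0,"rz":0.598}]'
python3 -c "
from h import *
plan(.611,.2035,.12,58.7)"
```

```text
clock: 15.5
eef_pos: [0.6086, 0.1709, 0.1539]
tcp_rot: [-0.0, 0.872, 0.49, -0.001]
force: [0.9, -0.6, -0.0]
width: 0.997
at [0.6086 0.1709 0.1539] clock 15.5 j7 0.34
shift [ 0.0292 -0.0149  0.0339] rot [-0.002  0.001  0.   ] deg 0
shift [ 0.0292 -0.0149  0.0339] rot [-2.000e-03 -3.000e-03 -3.141e+00] deg 180
```

```bash
python3 -m inch '[{"gripper":-1,"tx":0.029,"ty":-0.015,"tz":0.03,"rx":0,"ry":0,"rz":0},{"gripper":-1,"tx":0.029,"ty":-0.015,"tz":0.03,"rx":0,"ry":0,"rz":0},{"gripper":-1,"tx":0.029,"ty":-0.015,"tz":0.03,"rx":0,"ry":0,"rz":0},{"gripper":-1,"tx":0.029,"ty":-0.015,"tz":0.03,"rx":0,"ry":0,"rz":0}]'
python3 - <<'E'
from h import *
p=robot.camera("top"); cv2.imwrite("pics/t12.png",p["image"][:,:,::-1])
rect(p,"cam_tray",.072,.09); rect(p,"hinge_tray",.041,.055);rect(p,"blue_carrier",.009,.02)
p=robot.camera("wrist"); cv2.imwrite("pics/w12.png",p["image"][:,:,::-1])
rect(p,"dowel_tray",.025,.045);rect(p,"dowel_tray",.034,.045)
plan(.611,.2035,.005,58.7)
E
```

```text
clock: 15.9
eef_pos: [0.6119, 0.2004, 0.1249]
tcp_rot: [-0.0, 0.872, 0.49, -0.0]
force: [0.4, 0.4, 0.8]
width: 1.001
cam_tray sc0.79 n422 c=(602.0,-230.9) size 102x60 yaw 3.0 z77.6
hinge_tray sc0.62 n27 c=(576.1,-211.3) size 89x41 yaw 37.5 z43.4
blue_carrier sc0.71 n179 c=(587.7,-204.9) size 117x49 yaw 30.3 z14.0
dowel_tray sc0.93 n12315 c=(609.5,202.4) size 101x58 yaw -31.2 z28.2
dowel_tray sc0.93 n3002 c=(609.5,202.4) size 101x58 yaw -31.2 z37.5
at [0.6121 0.2014 0.126 ] clock 16.25 j7 0.28
shift [ 0.0011 -0.002   0.121 ] rot [ 0.    -0.001 -0.001] deg 0
shift [ 0.0011 -0.002   0.121 ] rot [-2.000e-03 -0.000e+00  3.141e+00] deg 180
```

View pics/w12.png

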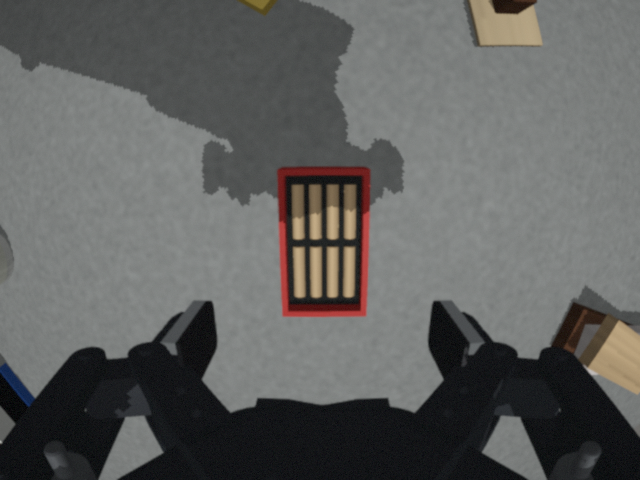

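View pics/t12.png

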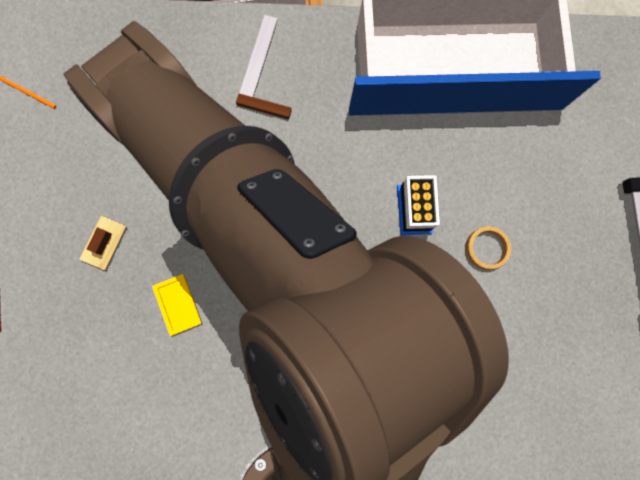

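```bash
python3 -m inch '[{"gripper":-1,"tx":-0.0005,"ty":-0.0022,"tz":0.05,"rx":0,"ry":0,"rz":0},{"gripper":-1,"tx":-0.0005,"ty":-0.0022,"tz":0.09,"rx":0,"ry":0,"rz":0},{"gripper":-1,"tx":-0.0005,"ty":-0.0022,"tz":0.113,"rx":0,"ry":0,"rz":0},{"gripper":-1,"tx":-0.0005,"ty":-0.0022,"tz":0.12,"rx":0,"ry":0,"rz":0},{"gripper":-1,"tx":-0.0005,"ty":-0.0022,"tz":0.12,"rx":0,"ry":0,"rz":0}]' 40
python3 - <<'E'
from h import *
p=robot.camera("wrist"); cv2.imwrite("pics/w13.png",p["image"][:,:,::-1])
plan(.6095,.2024,.005,58.75)
E
```

```text
clock: 16.75
eef_pos: [0.6093, 0.2028, 0.0052]
tcp_rot: [-0.001, 0.872, 0.49, -0.0]
force: [-0.5, 0.3, 0.6]
width: 0.999
at [0.6101 0.2033 0.0065] clock 16.8 j7 0.19
shift [-0.001  -0.      0.0015] rot [-0.    -0.002 -0.001] deg 0
shift [-0.001  -0.      0.0015] rot [-3.000e-03  0.000e+00  3.141e+00] deg 180
```

View pics/w13.png

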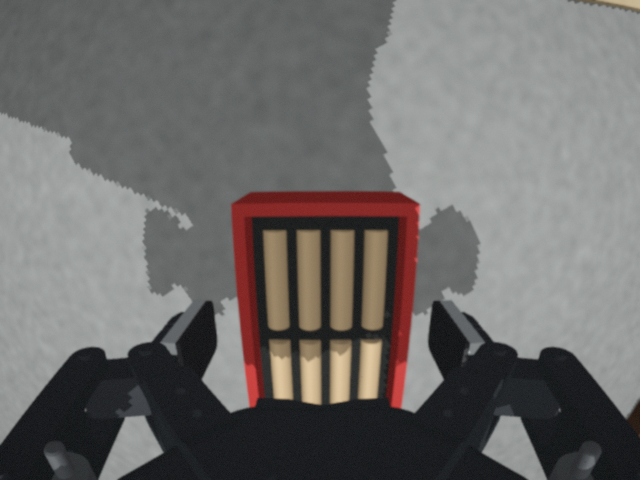

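The red tray (cols 233–419) is between the pads with clearance on both sides.

```bash
python3 -m inch '[{"gripper":1,"tx":0,"ty":0,"tz":0,"rx":0,"ry":0,"rz":0},{"gripper":1,"tx":0,"ty":0,"tz":0,"rx":0,"ry":0,"rz":0},{"gripper":1,"tx":0,"ty":0,"tz":0,"rx":0,"ry":0,"rz":0},{"gripper":1,"tx":0,"ty":0,"tz":0,"rx":0,"ry":0,"rz":0},{"gripper":1,"tx":0,"ty":0,"tz":0,"rx":0,"ry":0,"rz":0},{"gripper":1,"tx":0,"ty":0,"tz":-0.04,"rx":0,"ry":0,"rz":0},{"gripper":1,"tx":0,"ty":0,"tz":-0.09,"rx":0,"ry":0,"rz":0},{"gripper":1,"tx":0,"ty":0,"tz":-0.14,"rx":0,"ry":0,"rz":0}]' 40
python3 -m inch '[{"gripper":1,"tx":0,"ty":0,"tz":-0.02,"rx":0,"ry":0,"rz":0},{"gripper":1,"tx":0,"ty":0,"tz":-0.02,"rx":0,"ry":0,"rz":0}]'
python3 - <<'E'
from h import *
p=robot.camera("wrist"); cv2.imwrite("pics/w14.png",p["image"][:,:,::-1])
plan(.600,-.2295,.165,93)
E
```

```text
clock: 17.6
eef_pos: [0.6091, 0.2026, 0.1474]
tcp_rot: [-0.001, 0.871, 0.49, -0.0]
force: [0.7, 0.1, -0.7]
width: 0.667
clock: 17.8
eef_pos: [0.6115, 0.204, 0.1704]
tcp_rot: [0.0, 0.872, 0.49, 0.004]
force: [0.4, -0.0, -1.1]
width: 0.674
at [0.6104 0.2031 0.1677] clock 17.85 j7 0.30
shift [-0.3751  0.2158  0.0018] rot [ 0.003 -0.003 -0.598] deg 34
shift [-0.3751  0.2158  0.0018] rot [-0.004 -0.004  2.543] deg 146
```

View pics/w14.png

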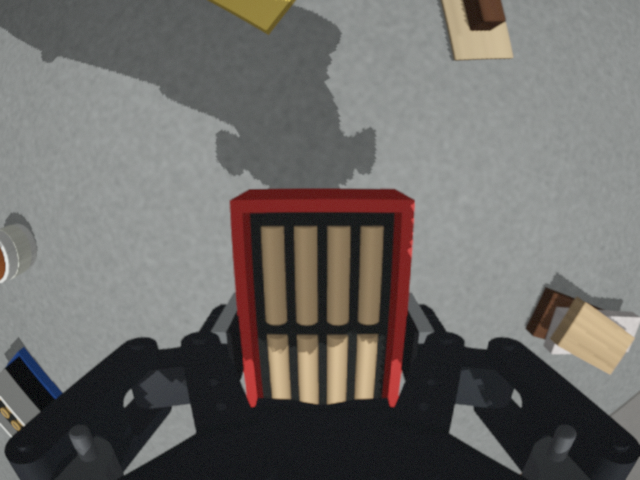

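```bash
python3 -m inch '[{"gripper":1,"tx":-0.025,"ty":0.0144,"tz":-0.005,"rx":0,"ry":0,"rz":-0.05},{"gripper":1,"tx":-0.065,"ty":0.0374,"tz":-0.01,"rx":0,"ry":0,"rz":-0.12},{"gripper":1,"tx":-0.105,"ty":0.0604,"tz":-0.01,"rx":0,"ry":0,"rz":-0.2},{"gripper":1,"tx":-0.145,"ty":0.0834,"tz":-0.01,"rx":0,"ry":0,"rz":-0.28},{"gripper":1,"tx":-0.185,"ty":0.1064,"tz":-0.01,"rx":0,"ry":0,"rz":-0.36},{"gripper":1,"tx":-0.225,"ty":0.1294,"tz":-0.01,"rx":0,"ry":0,"rz":-0.44},{"gripper":1,"tx":-0.26,"ty":0.1496,"tz":-0.01,"rx":0,"ry":0,"rz":-0.52},{"gripper":1,"tx":-0.29,"ty":0.1668,"tz":-0.01,"rx":0,"ry":0,"rz":-0.598}]'
python3 -c "
from h import *
plan(.600,-.2295,.165,93)"
```

```text
clock: 18.65
eef_pos: [0.6001, -0.1349, 0.1734]
tcp_rot: [-0.001, 0.688, 0.726, -0.001]
force: [0.6, 0.2, -0.1]
width: 0.674
at [ 0.6001 -0.1349  0.1734] clock 18.65 j7 1.37
shift [-0.0945 -0.0052  0.0084] rot [-0.003 -0.001  0.001] deg 0
shift [-0.0945 -0.0052  0.0084] rot [ 1.00e-03 -5.00e-03 -3.14e+00] deg 180
```

```bash
python3 -m inch '[{"gripper":1,"tx":-0.035,"ty":-0.002,"tz":0.0,"rx":0,"ry":0,"rz":0},{"gripper":1,"tx":-0.07,"ty":-0.004,"tz":0.01,"rx":0,"ry":0,"rz":0},{"gripper":1,"tx":-0.089,"ty":-0.005,"tz":0.025,"rx":0,"ry":0,"rz":0},{"gripper":1,"tx":-0.093,"ty":-0.005,"tz":0.05,"rx":0,"ry":0,"rz":0},{"gripper":1,"tx":-0.0935,"ty":-0.005,"tz":0.07,"rx":0,"ry":0,"rz":0},{"gripper":1,"tx":-0.0935,"ty":-0.005,"tz":0.07,"rx":0,"ry":0,"rz":0},{"gripper":1,"tx":-0.0935,"ty":-0.005,"tz":0.07,"rx":0,"ry":0,"rz":0},{"gripper":1,"tx":-0.0935,"ty":-0.005,"tz":0.07,"rx":0,"ry":0,"rz":0}]'
python3 - <<'E'
from h import *
p=robot.camera("side"); cv2.imwrite("pics/s14.png",cv2.resize(p["image"][100:220,280:440,::-1],None,fx=4,fy=4))
rect(p,"dowel_tray",.1,.15)
p=robot.camera("top")
rect(p,"dowel_tray",.1,.15)
plan(.6,-.2295,.08,93)
E
```

```text
clock: 19.45
eef_pos: [0.6021, -0.2244, 0.106]
tcp_rot: [-0.0, 0.688, 0.726, 0.001]
force: [-0.1, -0.8, -0.3]
width: 0.67
dowel_tray sc0.73 n579 c=(600.6,-222.0) size 102x65 yaw 3.1 z125.2
dowel_tray sc0.78 n1012 c=(603.0,-227.9) size 101x65 yaw 2.6 z126.5
at [ 0.602  -0.2251  0.1061] clock 19.65 j7 1.47
shift [-0.0043 -0.0022  0.0261] rot [ 0.001 -0.     0.   ] deg 0
shift [-0.0043 -0.0022  0.0261] rot [ 1.000e-03  2.000e-03 -3.142e+00] deg 180
```

View pics/s14.png

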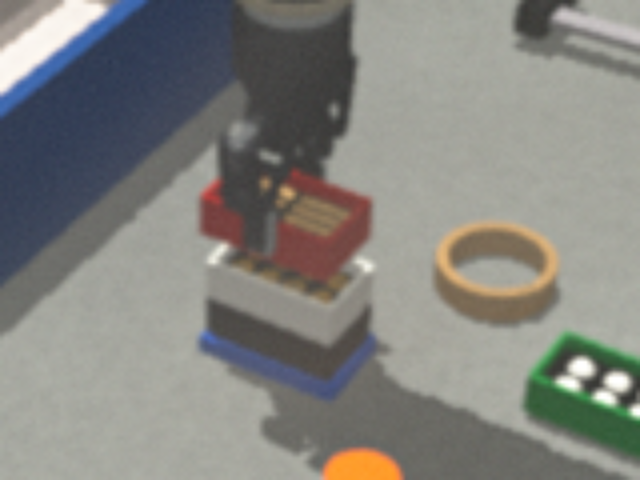

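```bash
python3 -m inch '[{"gripper":1,"tx":-0.0045,"ty":-0.0017,"tz":0.005,"rx":0,"ry":0,"rz":0},{"gripper":1,"tx":-0.0045,"ty":-0.0017,"tz":0.012,"rx":0,"ry":0,"rz":0},{"gripper":1,"tx":-0.0045,"ty":-0.0017,"tz":0.016,"rx":0,"ry":0,"rz":0},{"gripper":1,"tx":-0.0045,"ty":-0.0017,"tz":0.016,"rx":0,"ry":0,"rz":0},{"gripper":1,"tx":-0.0045,"ty":-0.0017,"tz":0.016,"rx":0,"ry":0,"rz":0}]'
```

```text
clock: 20.15
eef_pos: [0.6, -0.2296, 0.089]
tcp_rot: [-0.001, 0.688, 0.725, 0.0]
force: [0.1, 0.4, -1.3]
width: 0.669
```

```bash
python3 -m inch '[{"gripper":1,"tx":0,"ty":0.0003,"tz":0.004,"rx":0,"ry":0,"rz":0},{"gripper":1,"tx":0,"ty":0.0003,"tz":0.007,"rx":0,"ry":0,"rz":0},{"gripper":1,"tx":0,"ty":0.0003,"tz":0.007,"rx":0,"ry":0,"rz":0},{"gripper":1,"tx":0,"ty":0.0003,"tz":0.007,"rx":0,"ry":0,"rz":0}]'
```

```text
clock: 20.55
eef_pos: [0.6003, -0.2297, 0.0821]
tcp_rot: [-0.0, 0.688, 0.725, 0.0]
force: [-0.3, -1.1, -1.4]
width: 0.671
```

```bash
python3 -m inch '[{"gripper":1,"tx":0,"ty":0,"tz":0.0015,"rx":0,"ry":0,"rz":0},{"gripper":1,"tx":0,"ty":0,"tz":0.0025,"rx":0,"ry":0,"rz":0},{"gripper":1,"tx":0,"ty":0,"tz":0.0025,"rx":0,"ry":0,"rz":0}]'
```

```text
clock: 20.85
eef_pos: [0.6005, -0.2298, 0.0804]
tcp_rot: [-0.0, 0.688, 0.725, 0.0]
force: [-2.4, 0.7, 5.1]
width: 0.669
```

Contact at TCP z ≈ 0.0805 (expected 0.080). Release.

```bash
python3 -m inch '[{"gripper":-1,"tx":0,"ty":0,"tz":0,"rx":0,"ry":0,"rz":0},{"gripper":-1,"tx":0,"ty":0,"tz":0,"rx":0,"ry":0,"rz":0},{"gripper":-1,"tx":0,"ty":0,"tz":0,"rx":0,"ry":0,"rz":0},{"gripper":-1,"tx":0,"ty":0,"tz":-0.02,"rx":0,"ry":0,"rz":0},{"gripper":-1,"tx":0,"ty":0,"tz":-0.06,"rx":0,"ry":0,"rz":0},{"gripper":-1,"tx":0,"ty":0,"tz":-0.1,"rx":0,"ry":0,"rz":0},{"gripper":-1,"tx":0,"ty":0,"tz":-0.1,"rx":0,"ry":0,"rz":0}]'
python3 - <<'E'
from h import *
p=robot.camera("wrist"); cv2.imwrite("pics/w15.png",p["image"][:,:,::-1])
rect(p,"dowel_tray",.09,.13)
plan(.508,.421,.17,68.5)
E
```

```text
clock: 21.55
eef_pos: [0.6036, -0.2297, 0.1856]
tcp_rot: [0.003, 0.688, 0.725, 0.003]
force: [-0.1, 0.3, -0.0]
width: 1.005
dowel_tray sc0.70 n14800 c=(599.8,-230.7) size 101x58 yaw 3.3 z101.0
at [ 0.6009 -0.23    0.1807] clock 21.65 j7 1.53
shift [ 0.655  -0.059   0.0106] rot [ 0.002 -0.     0.427] deg 24
shift [ 0.655  -0.059   0.0106] rot [ 1.000e-03  3.000e-03 -2.714e+00] deg 156
```

View pics/w15.png

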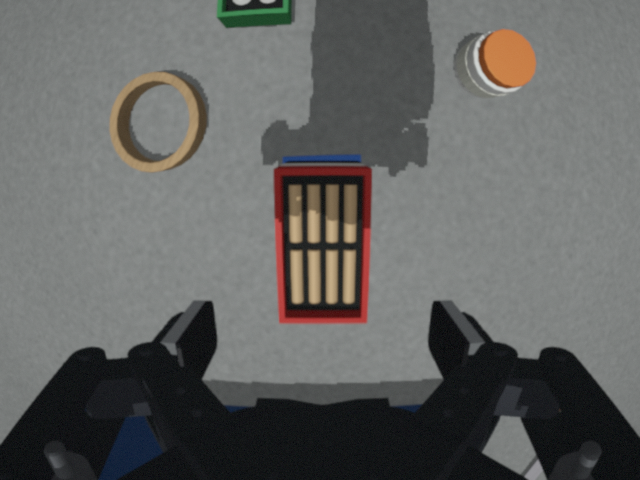

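```bash
python3 -m inch '[{"gripper":-1,"tx":0.655,"ty":-0.059,"tz":0,"rx":0,"ry":0,"rz":0.427},{"gripper":-1,"tx":0.655,"ty":-0.059,"tz":0,"rx":0,"ry":0,"rz":0.427},{"gripper":-1,"tx":0.655,"ty":-0.059,"tz":0,"rx":0,"ry":0,"rz":0.427},{"gripper":-1,"tx":0.655,"ty":-0.059,"tz":0,"rx":0,"ry":0,"rz":0.427},{"gripper":-1,"tx":0.655,"ty":-0.059,"tz":0,"rx":0,"ry":0,"rz":0.427},{"gripper":-1,"tx":0.655,"ty":-0.059,"tz":0,"rx":0,"ry":0,"rz":0.427},{"gripper":-1,"tx":0.655,"ty":-0.059,"tz":0,"rx":0,"ry":0,"rz":0.427},{"gripper":-1,"tx":0.655,"ty":-0.059,"tz":0,"rx":0,"ry":0,"rz":0.427}]'
python3 -c "
from h import *
plan(.509,.422,.16,69)"
```

```text
clock: 22.45
eef_pos: [0.5425, 0.1673, 0.1787]
tcp_rot: [-0.001, 0.827, 0.563, -0.001]
force: [1.3, -0.1, 1.4]
width: 0.997
at [0.5425 0.1673 0.1787] clock 22.45 j7 0.46
shift [ 0.2247 -0.1245  0.0188] rot [-0.002  0.001 -0.009] deg 1
shift [ 0.2247 -0.1245  0.0188] rot [1.000e-03 3.000e-03 3.133e+00] deg 180
```

```bash
python3 -m inch '[{"gripper":-1,"tx":0.225,"ty":-0.1245,"tz":0.02,"rx":0,"ry":0,"rz":-0.009},{"gripper":-1,"tx":0.225,"ty":-0.1245,"tz":0.02,"rx":0,"ry":0,"rz":-0.009},{"gripper":-1,"tx":0.225,"ty":-0.1245,"tz":0.02,"rx":0,"ry":0,"rz":-0.009},{"gripper":-1,"tx":0.225,"ty":-0.1245,"tz":0.02,"rx":0,"ry":0,"rz":-0.009},{"gripper":-1,"tx":0.225,"ty":-0.1245,"tz":0.02,"rx":0,"ry":0,"rz":-0.009},{"gripper":-1,"tx":0.225,"ty":-0.1245,"tz":0.02,"rx":0,"ry":0,"rz":-0.009},{"gripper":-1,"tx":0.225,"ty":-0.1245,"tz":0.02,"rx":0,"ry":0,"rz":-0.009},{"gripper":-1,"tx":0.225,"ty":-0.1245,"tz":0.02,"rx":0,"ry":0,"rz":-0.009}]'
python3 - <<'E'
from h import *
p=robot.camera("top"); cv2.imwrite("pics/t16.png",p["image"][:,:,::-1])
rect(p,"dowel_tray",.103,.12)
p=robot.camera("wrist"); cv2.imwrite("pics/w16.png",p["image"][:,:,::-1])
rect(p,"lid",.004,.018);rect(p,"lid",.04,.05)
plan(.509,.422,.03,69)
E
```

```text
clock: 23.25
eef_pos: [0.5106, 0.4194, 0.159]
tcp_rot: [0.0, 0.824, 0.566, -0.001]
force: [0.1, -0.7, -0.8]
width: 1.002
dowel_tray sc0.67 n537 c=(601.7,-230.4) size 102x59 yaw 2.4 z109.2
lid sc0.90 n6234 c=(508.8,420.9) size 100x58 yaw -21.3 z11.6
lid sc0.90 n2064 c=(508.8,420.6) size 50x22 yaw -20.4 z43.5
at [0.5112 0.4195 0.1605] clock 23.5 j7 0.08
shift [ 0.0015 -0.003   0.1305] rot [ 0.    -0.    -0.002] deg 0
shift [ 0.0015 -0.003   0.1305] rot [-1.00e-03 -0.00e+00  3.14e+00] deg 180
```

View pics/w16.png

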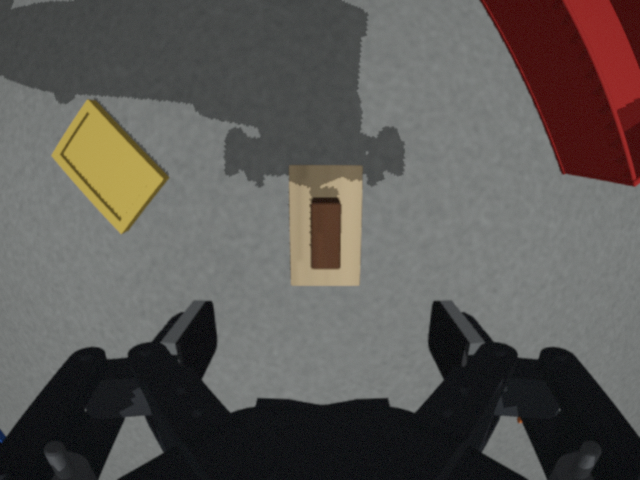

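View pics/t16.png

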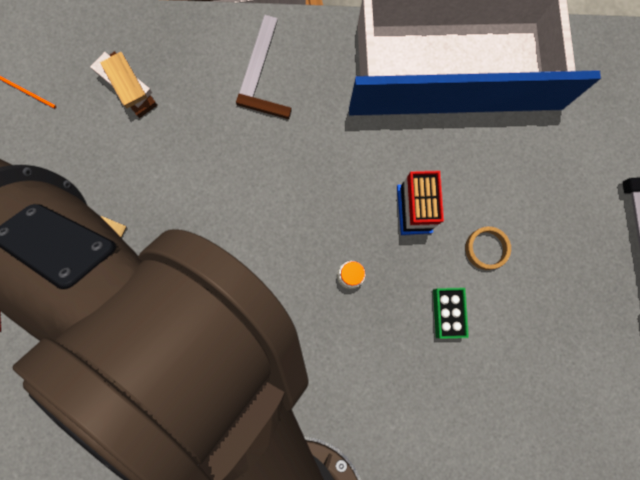

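```bash
python3 -c "
from h import *
plan(.5088,.4208,.017,68.8)"
```

```text
at [0.5112 0.4195 0.1605] clock 23.5 j7 0.08
shift [ 0.0003 -0.0028  0.1435] rot [ 0.    -0.     0.002] deg 0
shift [ 0.0003 -0.0028  0.1435] rot [ 1.00e-03  0.00e+00 -3.14e+00] deg 180
```

```bash
python3 -m inch '[{"gripper":-1,"tx":0,"ty":-0.0028,"tz":0.05,"rx":0,"ry":0,"rz":0.002},{"gripper":-1,"tx":0,"ty":-0.0028,"tz":0.095,"rx":0,"ry":0,"rz":0.002},{"gripper":-1,"tx":0,"ty":-0.0028,"tz":0.13,"rx":0,"ry":0,"rz":0.002},{"gripper":-1,"tx":0,"ty":-0.0028,"tz":0.142,"rx":0,"ry":0,"rz":0.002},{"gripper":-1,"tx":0,"ty":-0.0028,"tz":0.142,"rx":0,"ry":0,"rz":0.002}]' 40
python3 - <<'E'
from h import *
p=robot.camera("wrist"); cv2.imwrite("pics/w17.png",p["image"][:,:,::-1])
plan(.5088,.4208,.017,68.8)
E
```

```text
clock: 24.0
eef_pos: [0.5073, 0.421, 0.0171]
tcp_rot: [-0.0, 0.825, 0.566, -0.001]
force: [-0.2, 0.6, 1.0]
width: 1.002
at [0.508  0.4222 0.019 ] clock 24.05 j7 -0.02
shift [-0.001   0.0013  0.002 ] rot [-0.    -0.001  0.002] deg 0
shift [-0.001   0.0013  0.002 ] rot [ 2.00e-03 -1.00e-03 -3.14e+00] deg 180
```

View pics/w17.png

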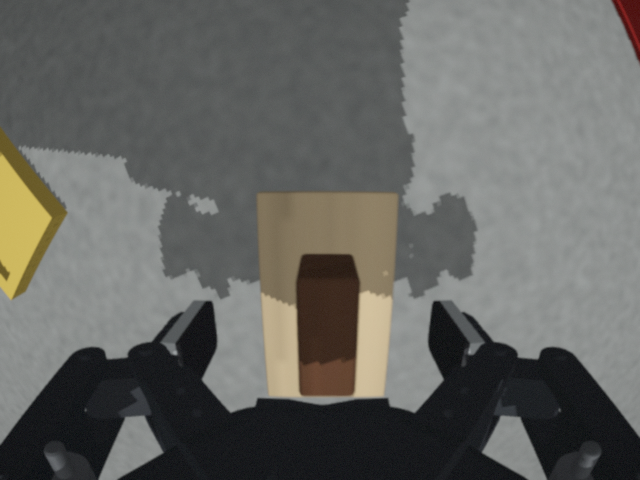

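```bash
python3 -m inch '[{"gripper":1,"tx":0,"ty":0,"tz":0,"rx":0,"ry":0,"rz":0},{"gripper":1,"tx":0,"ty":0,"tz":0,"rx":0,"ry":0,"rz":0},{"gripper":1,"tx":0,"ty":0,"tz":0,"rx":0,"ry":0,"rz":0},{"gripper":1,"tx":0,"ty":0,"tz":0,"rx":0,"ry":0,"rz":0},{"gripper":1,"tx":0,"ty":0,"tz":0,"rx":0,"ry":0,"rz":0},{"gripper":1,"tx":0,"ty":0,"tz":0,"rx":0,"ry":0,"rz":0},{"gripper":1,"tx":0,"ty":0,"tz":0,"rx":0,"ry":0,"rz":0},{"gripper":1,"tx":0,"ty":0,"tz":0,"rx":0,"ry":0,"rz":0}]' 40
```

```text
clock: 24.85
eef_pos: [0.508, 0.4226, 0.0191]
tcp_rot: [-0.0, 0.825, 0.566, 0.001]
force: [0.4, -0.8, 6.5]
width: 0.249
```

```bash
python3 -m inch '[{"gripper":1,"tx":0,"ty":0,"tz":-0.02,"rx":0,"ry":0,"rz":0},{"gripper":1,"tx":0,"ty":0,"tz":-0.06,"rx":0,"ry":0,"rz":0},{"gripper":1,"tx":0,"ty":0,"tz":-0.1,"rx":0,"ry":0,"rz":0},{"gripper":1,"tx":0,"ty":0,"tz":-0.14,"rx":0,"ry":0,"rz":0},{"gripper":1,"tx":0,"ty":0,"tz":-0.16,"rx":0,"ry":0,"rz":0},{"gripper":1,"tx":0,"ty":0,"tz":-0.16,"rx":0,"ry":0,"rz":0}]' 40
python3 - <<'E'
from h import *
p=robot.camera("wrist"); cv2.imwrite("pics/w18.png",p["image"][:,:,::-1])
rect(p,"lid",.155,.23)
plan(.5995,-.2295,.2,93)
E
```

```text
clock: 25.45
eef_pos: [0.5085, 0.4236, 0.1818]
tcp_rot: [-0.001, 0.825, 0.566, 0.003]
force: [-0.2, 0.2, -1.3]
width: 0.249
lid sc0.89 n20129 c=(509.3,422.0) size 101x58 yaw -21.1 z174.8
at [0.5075 0.4216 0.1778] clock 25.55 j7 0.08
shift [-0.5745  0.32   -0.0224] rot [-0.   -0.   -0.42] deg 24
shift [-0.5745  0.32   -0.0224] rot [-0.     0.     2.721] deg 156
```

View pics/w18.png

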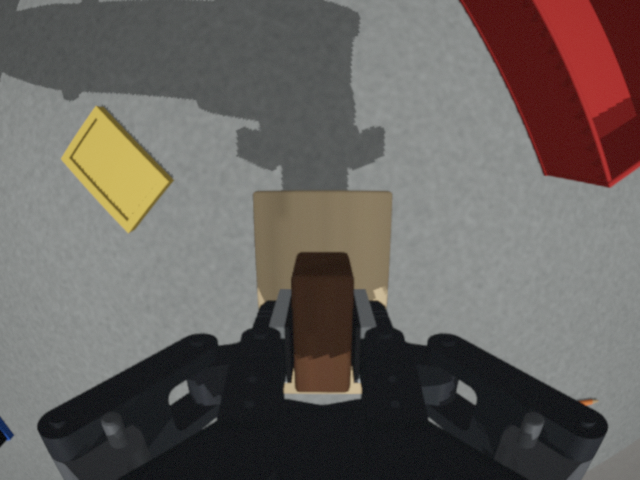

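```bash
python3 -m inch '[{"gripper":1,"tx":-0.02,"ty":0.011,"tz":-0.01,"rx":0,"ry":0,"rz":-0.03},{"gripper":1,"tx":-0.06,"ty":0.0334,"tz":-0.02,"rx":0,"ry":0,"rz":-0.08},{"gripper":1,"tx":-0.1,"ty":0.0557,"tz":-0.022,"rx":0,"ry":0,"rz":-0.13},{"gripper":1,"tx":-0.14,"ty":0.078,"tz":-0.022,"rx":0,"ry":0,"rz":-0.18},{"gripper":1,"tx":-0.18,"ty":0.1003,"tz":-0.022,"rx":0,"ry":0,"rz":-0.23},{"gripper":1,"tx":-0.22,"ty":0.1225,"tz":-0.022,"rx":0,"ry":0,"rz":-0.28},{"gripper":1,"tx":-0.26,"ty":0.1448,"tz":-0.022,"rx":0,"ry":0,"rz":-0.33},{"gripper":1,"tx":-0.29,"ty":0.1615,"tz":-0.022,"rx":0,"ry":0,"rz":-0.38}]'
python3 -c "
from h import *
plan(.5995,-.2295,.2,93)"
```

```text
clock: 26.35
eef_pos: [0.5533, 0.0892, 0.1978]
tcp_rot: [-0.001, 0.703, 0.711, -0.001]
force: [1.2, 0.5, -1.5]
width: 0.248
at [0.5533 0.0892 0.1978] clock 26.35 j7 0.95
shift [-0.3192  0.0424 -0.0021] rot [-0.003  0.001 -0.041] deg 2
shift [-0.3192  0.0424 -0.0021] rot [1.000e-03 5.000e-03 3.101e+00] deg 178
```

```bash
python3 -m inch '[{"gripper":1,"tx":-0.04,"ty":0.0053,"tz":0,"rx":0,"ry":0,"rz":-0.04},{"gripper":1,"tx":-0.085,"ty":0.0113,"tz":0,"rx":0,"ry":0,"rz":-0.04},{"gripper":1,"tx":-0.13,"ty":0.0173,"tz":0,"rx":0,"ry":0,"rz":-0.04},{"gripper":1,"tx":-0.175,"ty":0.0232,"tz":0,"rx":0,"ry":0,"rz":-0.04},{"gripper":1,"tx":-0.22,"ty":0.0292,"tz":0,"rx":0,"ry":0,"rz":-0.04},{"gripper":1,"tx":-0.26,"ty":0.0345,"tz":0,"rx":0,"ry":0,"rz":-0.04},{"gripper":1,"tx":-0.295,"ty":0.0392,"tz":0,"rx":0,"ry":0,"rz":-0.04},{"gripper":1,"tx":-0.312,"ty":0.0415,"tz":0,"rx":0,"ry":0,"rz":-0.04}]'
python3 -m inch '[{"gripper":1,"tx":0,"ty":0,"tz":0.02,"rx":0,"ry":0,"rz":0},{"gripper":1,"tx":0,"ty":0,"tz":0.04,"rx":0,"ry":0,"rz":0},{"gripper":1,"tx":0,"ty":0,"tz":0.045,"rx":0,"ry":0,"rz":0},{"gripper":1,"tx":0,"ty":0,"tz":0.045,"rx":0,"ry":0,"rz":0}]'
python3 - <<'E'
from h import *
p=robot.camera("side"); cv2.imwrite("pics/s19.png",cv2.resize(p["image"][80:200,280:440,::-1],None,fx=4,fy=4))
rect(p,"lid",.12,.15)
p=robot.camera("top")
rect(p,"lid",.12,.15)
plan(.5995,-.2295,.124,93)
E
```

```text
clock: 27.15
eef_pos: [0.5979, -0.2227, 0.197]
tcp_rot: [-0.002, 0.69, 0.724, -0.001]
force: [-0.1, 0.2, -0.8]
width: 0.246
clock: 27.55
eef_pos: [0.5984, -0.2171, 0.1532]
tcp_rot: [-0.002, 0.688, 0.726, -0.0]
force: [-0.4, 0.5, -0.3]
width: 0.252
lid sc0.90 n351 c=(597.5,-213.4) size 101x59 yaw 4.7 z144.7
lid sc0.95 n646 c=(602.3,-217.9) size 100x59 yaw 2.4 z147.2
at [ 0.5999 -0.2177  0.1556] clock 27.75 j7 1.49
shift [-0.0118 -0.0011  0.0316] rot [ 0.001 -0.001  0.   ] deg 0
shift [-0.0118 -0.0011  0.0316] rot [ 1.000e-03  2.000e-03 -3.141e+00] deg 180
```

View pics/s19.png

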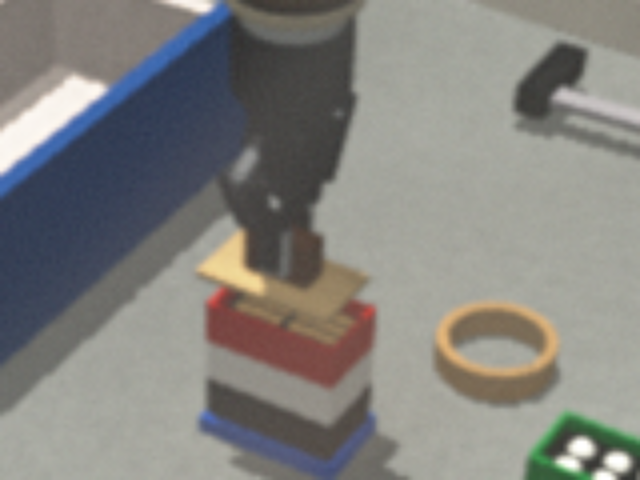

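```bash
python3 -m inch '[{"gripper":1,"tx":-0.008,"ty":-0.0008,"tz":0.0,"rx":0,"ry":0,"rz":0},{"gripper":1,"tx":-0.0122,"ty":-0.0008,"tz":0.01,"rx":0,"ry":0,"rz":0},{"gripper":1,"tx":-0.0122,"ty":-0.0008,"tz":0.02,"rx":0,"ry":0,"rz":0},{"gripper":1,"tx":-0.0122,"ty":-0.0008,"tz":0.02,"rx":0,"ry":0,"rz":0},{"gripper":1,"tx":-0.0122,"ty":-0.0008,"tz":0.02,"rx":0,"ry":0,"rz":0},{"gripper":1,"tx":-0.0122,"ty":-0.0008,"tz":0.02,"rx":0,"ry":0,"rz":0}]'
python3 - <<'E'
from h import *
p=robot.camera("top")
rect(p,"lid",.115,.135)
plan(.5993,-.2302,.124,93)
E
```

```text
clock: 28.35
eef_pos: [0.5994, -0.2299, 0.1348]
tcp_rot: [-0.0, 0.688, 0.725, 0.001]
force: [-0.6, 1.0, -0.9]
width: 0.249
lid sc0.68 n629 c=(602.1,-229.9) size 100x58 yaw 3.1 z127.0
lid 0.34 few 0 0.06178583952612815
at [ 0.5994 -0.23    0.135 ] clock 28.45 j7 1.49
shift [-0.0002 -0.0001  0.011 ] rot [ 0.001 -0.001  0.   ] deg 0
shift [-0.0002 -0.0001  0.011 ] rot [ 1.000e-03  1.000e-03 -3.142e+00] deg 180
```

```bash
python3 -m inch '[{"gripper":1,"tx":0,"ty":0,"tz":0.005,"rx":0,"ry":0,"rz":0},{"gripper":1,"tx":0,"ty":0,"tz":0.009,"rx":0,"ry":0,"rz":0},{"gripper":1,"tx":0,"ty":0,"tz":0.0105,"rx":0,"ry":0,"rz":0},{"gripper":1,"tx":0,"ty":0,"tz":0.0105,"rx":0,"ry":0,"rz":0}]'
```

```text
clock: 28.85
eef_pos: [0.599, -0.2303, 0.1242]
tcp_rot: [-0.0, 0.688, 0.725, 0.0]
force: [-0.5, -0.7, 0.7]
width: 0.245
```

```bash
python3 -m inch '[{"gripper":1,"tx":0,"ty":0,"tz":0.001,"rx":0,"ry":0,"rz":0},{"gripper":1,"tx":0,"ty":0,"tz":0.002,"rx":0,"ry":0,"rz":0},{"gripper":1,"tx":0,"ty":0,"tz":0.002,"rx":0,"ry":0,"rz":0}]'
```

```text
clock: 29.15
eef_pos: [0.5991, -0.2303, 0.124]
tcp_rot: [0.0, 0.688, 0.725, 0.0]
force: [-8.3, 0.7, 16.7]
width: 0.247
```

```bash
python3 -m inch '[{"gripper":-1,"tx":0,"ty":0,"tz":-0.0015,"rx":0,"ry":0,"rz":0},{"gripper":-1,"tx":0,"ty":0,"tz":-0.0015,"rx":0,"ry":0,"rz":0},{"gripper":-1,"tx":0,"ty":0,"tz":-0.0015,"rx":0,"ry":0,"rz":0},{"gripper":-1,"tx":0,"ty":0,"tz":-0.0015,"rx":0,"ry":0,"rz":0},{"gripper":-1,"tx":0,"ty":0,"tz":-0.02,"rx":0,"ry":0,"rz":0},{"gripper":-1,"tx":0,"ty":0,"tz":-0.06,"rx":0,"ry":0,"rz":0},{"gripper":-1,"tx":0,"ty":0,"tz":-0.11,"rx":0,"ry":0,"rz":0},{"gripper":-1,"tx":0,"ty":0,"tz":-0.11,"rx":0,"ry":0,"rz":0}]'
python3 - <<'E'
from h import *
p=robot.camera("wrist"); cv2.imwrite("pics/w20.png",p["image"][:,:,::-1])
rect(p,"lid",.11,.12)
E
```

```text
clock: 29.95
eef_pos: [0.6027, -0.2299, 0.2391]
tcp_rot: [0.004, 0.688, 0.725, 0.003]
force: [1.3, 0.1, -0.2]
width: 0.999
lid sc0.93 n7460 c=(599.9,-231.3) size 100x58 yaw 2.8 z116.6
```

View pics/w20.png

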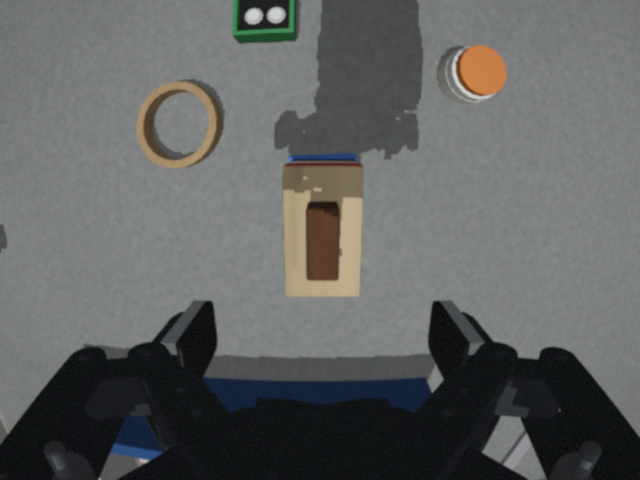

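Seated (lid top z ≈ 116 mm, as expected). Back off sideways for a clear final check.

```bash
python3 -m inch '[{"gripper":-1,"tx":0.03,"ty":0,"tz":0,"rx":0,"ry":0,"rz":0},{"gripper":-1,"tx":0.07,"ty":0,"tz":0,"rx":0,"ry":0,"rz":0},{"gripper":-1,"tx":0.11,"ty":0,"tz":0,"rx":0,"ry":0,"rz":0},{"gripper":-1,"tx":0.15,"ty":0,"tz":0,"rx":0,"ry":0,"rz":0},{"gripper":-1,"tx":0.19,"ty":0,"tz":0,"rx":0,"ry":0,"rz":0},{"gripper":-1,"tx":0.23,"ty":0,"tz":0,"rx":0,"ry":0,"rz":0},{"gripper":-1,"tx":0.27,"ty":0,"tz":0,"rx":0,"ry":0,"rz":0},{"gripper":-1,"tx":0.3,"ty":0,"tz":0,"rx":0,"ry":0,"rz":0}]'
python3 -m inch '[{"gripper":-1,"tx":0,"ty":0,"tz":0,"rx":0,"ry":0,"rz":0},{"gripper":-1,"tx":0,"ty":0,"tz":0,"rx":0,"ry":0,"rz":0},{"gripper":-1,"tx":0,"ty":0,"tz":0,"rx":0,"ry":0,"rz":0}]'
python3 - <<'E'
from h import *
p=robot.camera("side"); cv2.imwrite("pics/s21.png",cv2.resize(p["image"][100:220,280:440,::-1],None,fx=4,fy=4))
rect(p,"lid",.108,.125);rect(p,"cap_tray",.031,.045);rect(p,"glue_jar",.055,.075); rect(p,"tape_roll",.015,.035)
p=robot.camera("top"); cv2.imwrite("pics/t21.png",p["image"][:,:,::-1])
rect(p,"lid",.108,.125);rect(p,"cap_tray",.031,.045);rect(p,"glue_jar",.055,.075); rect(p,"tape_roll",.015,.035)
E
```

```text
clock: 30.85
eef_pos: [0.5822, 0.0717, 0.231]
tcp_rot: [-0.001, 0.688, 0.726, -0.0]
force: [0.3, 1.2, -0.4]
width: 0.999
clock: 31.15
eef_pos: [0.5834, 0.0675, 0.2314]
tcp_rot: [-0.001, 0.689, 0.725, -0.001]
force: [0.6, -0.6, -0.1]
width: 0.998
cap_tray sc0.78 n240 c=(379.6,-295.5) size 101x65 yaw 3.1 z35.4
glue_jar sc0.96 n227 c=(451.9,-89.7) size 45x45 yaw -30.8 z63.1
tape_roll sc0.95 n271 c=(516.7,-377.6) size 91x85 yaw -48.5 z22.8
tape_roll 0.29 few 0 0.09474983375488255
lid sc0.72 n469 c=(621.4,-229.9) size 63x59 yaw 3.2 z116.4
tape_roll sc0.80 n459 c=(523.5,-387.9) size 89x75 yaw 40.1 z24.6
```

View pics/s21.png

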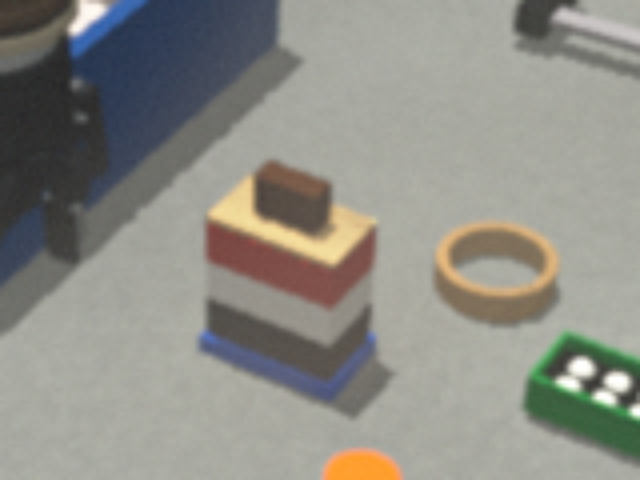

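View pics/t21.png

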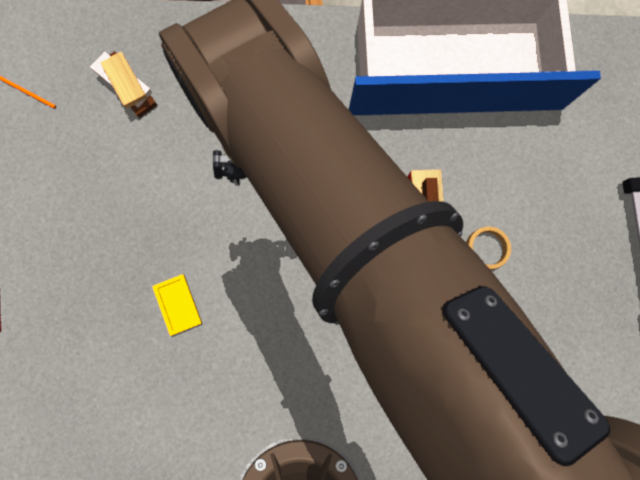

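The stack is flush and square, no gaps show, and the bystanders are unmoved. Handing in.

```bash
python3 -c "
from workcell import robot
print(robot.sign_off())"
```

```text
the job is handed in; nothing more can be done
None
```

The kit is built on the blue carrier in the order asked: black hinge tray, white cam tray, red dowel tray, then the wooden lid. It was handed in at about 31 s, with the gripper open and well clear of everything.

- **Seating:** each piece met light resistance at its expected height, 5 to 19 N as I set it down. Measured rim heights after placing were 77.6 mm for the white tray (78 expected) and 109.2 mm for the red one (110 expected). The lid's plate measured 116.4–116.6 mm (116 expected).
- **Alignment:** the white and red trays came out within about 1.5 mm and 1.5° of the carrier. The lid read within about 2 mm and 1.5°, and the side picture shows all four pieces flush and square.
- **Other items:** the green tray, glue jar and tape roll are within 2 mm of where the side camera first saw them.

**Failed checks:**
- **First move:** refused because I left keys out of a row, so nothing moved.
- **Seated hinge tray:** the wrist and top cameras missed it straight after placing; the side camera found it, within about 1 mm of the carrier.
- **Last top picture:** the arm hid the green tray, the jar and part of the lid and tape, so its readings for those are missing or unusable. The final state rests on the side and wrist cameras.
- **Last side picture:** the networks found no lid in it, though it is plain to see there.

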